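# Take the stop depth of the marking nest and lock the depth gauge

## Task

Measure how deep the stop sits in the marking nest: take the dial depth gauge out of its sloping cradle, stand it upright on the nest with its probe down the bore, touching the stop, and its foot flat on the block, and there press its red lock lever right down. Then put the locked gauge back in the cradle, seated as you found it, so that the reading can be taken later; set it down gently both times and leave the other things on the desk alone.

Things in the scene. Friction and masses are not known exactly. Their poses are not given: they have to be found in the camera images.
- gauge_grip (a point): Middle of the ribbed grip at the top of the dial depth gauge (loose, 0.5 kg). Gauge axes: z up along its probe, y along its foot to the lock-lever end, -x out of the dial. Grey housing 22 mm thick (x), 42 mm wide (y), from 34 to 98 mm above the foot's underside, ribbed above 76 mm, dial below; grip it across the 22 mm. This point is 86 mm above the underside.
- gauge_foot (a point): Middle of the underside of the gauge's steel foot, a bar 24 x 110 x 10 mm (x, y, z); same axes as gauge_grip. The probe comes out here, along -z.
- probe_tip (a point): Tip of the gauge's probe, a 6 mm round rod that a light spring (under 1 N) pushes out to 45 mm below the foot; it yields upward when it meets something.
- probe (a joint): Probe slide: 0 = fully out (tip 45 mm below the foot), up to 0.028 m as it is pushed in; 0.007 to 0.023 when on the stop. Lever up: it springs back to 0; lever down: it is clamped where it is.
- lever_pad (a point): Middle of the top face of the lock lever's red pad (14 x 18 mm). The lever turns about the gauge's x axis, pivot at y 17, z 24 mm from gauge_foot. Raised: pad at y 41, z 44 mm, sloping; down: y 48, z 28 mm, level, over the foot's end. The housing (side at y 21, top at z 98 mm) stands close by: a wide gripper must come on a slant, leaning towards the gauge's +y, and press down.
- lock_lever (a joint): Lock lever: 0 = raised (probe free), 0.55 rad = right down (probe clamped). Needs about 3 N at the pad and stays where it is left.
- bore_mouth (a point): Middle of the mouth of the 22 mm bore, in the top face of the marking nest, an aluminium block 64 x 124 x 60 mm (x, y, z) screwed to the drilled plate; z up, y along the block's long side. The gauge's foot fits along y, the lever at either end.
- stop_face (a point): Top of the brass stop at the bottom of the bore, 22 to 38 mm below the mouth (differs each time); it does not move.
- cradle_seat (a point): Where gauge_foot lies when the gauge is seated in the blue sloping cradle (screwed down), 54 mm above the desk; axes of the seated gauge: z leans 0.56 rad (32 deg) from vertical, y runs up the slope. The foot lies between side fences 30 mm apart, 7 mm high, its lower (-y) end at a ledge 12 mm high, 55 mm from this point; a 14 mm slot in the deck takes the probe. Lever end uphill.
- nest_stop (a joint): Height of the adjustable stop, 0 to 0.016 m (its face is 38 mm below the bore mouth at 0).
- wash_bottle: white bottle, 68 mm across, 159 mm high; bystander
- insert_box: flat grey plastic insert box 68 x 100 x 26 mm; bystander
- pen_1: red and white pen, 135 mm; bystander
- capped_cutter_1: small cutter in a green clip, 49 mm; bystander
- capped_cutter_2: small cutter in a green clip, 49 mm; bystander
- tape_measure: black and orange tape measure; bystander
- gauge: The whole dial depth gauge; origin and axes as gauge_foot.
- nest: The marking nest block; origin under its middle. Behind it the laser head and its beam tube hang over the desk from x = 0.54 m on, lowest point 0.29 m above the desk: keep wrist and forearm clear of them, also when swinging from side to side.
- cradle: The cradle; origin under its middle.
- clip_strip: yellow foam strip 22 x 90 mm with four green-clipped cutters in it, 39 mm high; bystander

How it is judged (in metres and radians):
On the way, in this order (a step that is already met when the one before it is completed fails the run):
1. the gauge stands upright on the nest, foot flat on the block, probe down the bore and touching the stop, lever still up (angle between gauge_foot's own z axis and vertical below 0.05 rad and z of gauge_foot in the frame of bore_mouth between -0.002 and 0.002 m and horizontal distance between probe_tip and stop_face below 0.011 m and z of probe_tip in the frame of stop_face below 0.0015 m and value of joint lock_lever below 0.3 rad), for 0.2 s.
2. the lock lever is right down while the gauge still stands so, probe on the stop (value of joint lock_lever above 0.47 rad and angle between gauge_foot's own z axis and vertical below 0.05 rad and z of gauge_foot in the frame of bore_mouth below 0.002 m and horizontal distance between probe_tip and stop_face below 0.011 m and z of probe_tip in the frame of stop_face below 0.002 m), for 0.2 s.
At the end, for the whole second after the job is handed in: The gauge lies at rest in the cradle, foot within 8 mm of the seat, within 4 degrees of the slope (6 along it), lock lever down (over 0.42 rad), probe still clamped in at the depth it met (7 mm plus the stop's height; checked in 4 mm steps, 1.5 mm to spare) (distance between gauge_foot and cradle_seat below 0.008 m and angle between the z axis of gauge_foot and the z axis of cradle_seat, either way round below 0.07 rad and angle between the y axis of gauge_foot and the y axis of cradle_seat, either way round below 0.1 rad and value of joint lock_lever above 0.42 rad and linear speed of gauge below 0.02 m/s and value of joint probe above 0.0055 m and (value of joint nest_stop below 0.004 m or value of joint probe above 0.0095 m) and (value of joint nest_stop below 0.008 m or value of joint probe above 0.0135 m) and (value of joint nest_stop below 0.012 m or value of joint probe above 0.0175 m)); the robot touches nothing.
It fails at once if a bystander is moved more than 15 mm (distance of any of wash_bottle, insert_box, clip_strip, pen_1, capped_cutter_1, capped_cutter_2, tape_measure from where it was at the start of the episode above 0.015 m).
It fails at once if the gauge is dropped or banged on the nest or the cradle (over 80 N) (contact force between gauge and nest above 80 N or contact force between gauge and cradle above 80 N).
It also fails if it takes over 64 s, if anything falls off the work surface, if the arm or the gripper's body presses on something with over 40 N, if the wrist force passes 120 N, or if a joint passes its speed limit or range.

## Robot

A 7-joint arm with a two-finger parallel gripper is mounted at the origin on a cart in front of the work surface, level with it; the furniture and walls round the work are solid. World frame = base frame: x ahead of the robot, y to its left, z up, the work surface at z = 0. Lengths are in m, angles in degrees, forces in N, time in s.
With the tool pointing down it reaches from about 0.425 to 0.875 m from the base axis. Payload 4.7 kg.
Tool frame: the origin (TCP) lies midway between the tips of the shut fingers; the grasp point (between the pads) lies 19 mm behind it (env.grip_depth is the distance from the TCP to the grasp point, in m); z points along the fingers, y is the line along which they close (so a half turn about z gives the same grasp; the last joint's range is limited). The gripper opens to 87 mm and grips with 3 to 60 N. Pads are 19 mm wide; open, the fingers measure 117 mm over their backs; the gripper's body (75 mm by 190 mm) begins 51 mm behind the grasp point.
Start: joints at [77.756, 18.392, -4.016, 83.108, 1.295, 78.541, -3.26], TCP at [0.147, -0.633, 0.223] pointing down, gripper open.
Joint ranges: [-163.93, 163.93], [-17.29, 119.83], [-79.2, 71.16], [3.27, 140.29], [-89.18, 269.18], [5.43, 117.66], [-154.24, 154.24]. Speed limits (degrees/s): [147.25, 147.25, 180, 180, 180, 180, 180].

## Interface

Orientations are given as [roll, pitch, yaw] about the fixed x, y, z axes, in that order (R = Rz(yaw) Ry(pitch) Rx(roll)).
In Python, from cell import get_obs, optics, env, nets gives the robot as it stands.
- The arm moves only by the shell command python3 -m creep 'ROWS' [FORCE]. ROWS is JSON, a list of rows, each an object of numbers: "wx", "wy", "wz": the turn, a rotation vector about the tool's x, y, z in degrees; "tx", "ty", "tz": the shift along the tool's x, y, z in mm; "gripper": the opening, from -1 (shut) to 1 (fully open). A call has 1 to 5 rows; each row is the pose to reach, as a shift and turn from the pose commanded when the call began, along the tool's axes at that moment; what a row does not reach only later rows make up. A row lasts 1/12 s, in which the tool goes at most 41.7 mm and 7.16 degrees, less where a joint would pass 70% of its speed; a pose out of reach is approached as far as the arm can. A call with a gripper value outside its range is refused whole. The fingers move at their own pace and stop on an object; FORCE is the grip in N (left out, the last holds). Time passes only in rows, so rows that repeat a pose let the fingers close. It gives the time, the measured TCP pose, the force, the opening and the grip force at its end, in the units of the state.
- get_obs(): the state, without advancing time (a new reading comes with each control period).
- optics.read_camera(name): name is "side" or "top" or "wrist"; returns (picture, depth): 420x560x3 uint8, red, green, blue; 420x560 float32, m along the optical axis (not along the pixel's ray), 0 where there is no reading.
- optics.camera_info(name): a dict with "fovy" (degrees; the focal length in pixels is half the picture's height over the tangent of half this angle, whatever the lens; pixels are square), "cx", "cy" (the principal point, pixels), "R" (3x3) and "t" (3): a world point X has camera coordinates R X + t; the wrist camera has in their place "tool_from_camera" (4x4, takes a point from camera to tool coordinates, whose origin is the TCP and whose axes are the flange's). Camera axes: x right, y down, z forward; pixel columns grow to the right and rows downward; lengths in m; the calibration is good to about 2 mm. The wrist camera is an equidistant fisheye: a pixel r from the principal point sees the ray r / f radians off the axis. A picture is of the moment at which its call begins: read the wrist's pose just before it. camera_info takes no time and is no camera call.
- env.sign_off(): hands the job in; it is judged then, once.
Trained networks look in the newest picture that a camera, given by its name, has taken for a name from the list of things; names that differ only in an ending like _2 or _b are one class to them, and where a whole thing is asked for, a point or a joint stands for the part that bears it (a point fixed in the world has none). Each returns a list of dicts, best first, with "confidence" (0 to 1); they miss things now and then, are a little off and sometimes report something else, mostly with a low value. They report only what shows in the picture. A call takes as long as a camera call.
- nets.look_for(query, camera): "point" ([x, y, z] in m, in world coordinates, good to about 4 mm: the middle of the surface that is visible of it).
- nets.place_of(query, camera): "point" ([x, y, z] in m, in world coordinates, good to about 4 mm: a listed point, or the origin of a listed thing).
The state is a dict: "time_s": time; "qpos": joint angles; "joint_velocities": joint speeds; "effort": joint torques, N m; "tool_pos": TCP position; "tool_rot": TCP orientation; "force": force on the tool from outside, world axes, zero at the start; "wrist_torque": the same for the moment, N m; "grip_width": finger opening in m; "grasp_force": force on a finger pad.
Only numpy, scipy, OpenCV 4.12 (cv2) and the standard library are available. Lean on these libraries where they do the work, as an engineer would, in place of code of your own. Each camera call takes 0.05 s, during which the arm holds its last target. There are 200 camera calls.

## Working session

There is one attempt and no reset: what is moved stays moved. The work goes in short steps, Python scripts to look and compute and a shell command to move; the robot and the scene stay as the last step left them, time stands still between calls to the robot, and variables do not carry over. Pictures are saved under pics/ and viewed, at most 10 in all, crops included, and the job is handed in when it is done.

```bash
ls; mkdir -p pics; cat > h.py <<'E'
import numpy as np, cv2
from cell import get_obs, optics, env, nets
from scipy.spatial.transform import Rotation as Rn
def pic(name, fn):
    im,d=optics.read_camera(name); cv2.imwrite(f'pics/{fn}.png',im[:,:,::-1]); np.save(f'pics/{fn}.npy',d); return im,d
def cloud(cam,d):
    c=optics.camera_info(cam); f=d.shape[0]/2/np.tan(np.radians(c['fovy'])/2)
    v,u=np.mgrid[:d.shape[0],:d.shape[1]]
    P=np.stack([(u-c['cx'])/f*d,(v-c['cy'])/f*d,d],-1)
    return (P-np.array(c['t']))@np.array(c['R'])
E
python3 - <<'E'
from h import *
o=get_obs(); print(o)
for c in ('side','top'):
    pic(c,c+'0')
    for q in ('gauge_grip','gauge_foot','lever_pad','bore_mouth','cradle_seat','nest','cradle','wash_bottle','clip_strip','insert_box','tape_measure'):
        r=nets.place_of(q,c); print(c,q,[(np.round(x['point'],3).tolist(),round(x['confidence'],2)) for x in r[:2]])
print(optics.camera_info('wrist'))
E
```

```text
pics
{'time_s': 0.0, 'qpos': array([77.75803854, 18.43785871, -4.01320258, 83.17500987,  1.29715584,
       78.53988598, -3.25882864]), 'joint_velocities': array([-0.09918579,  0.03849319, -0.08436124,  0.01808068,  0.02046261,
       -0.09067275, -0.0465778 ]), 'effort': array([-1.03462600e-03, -4.91289318e+01, -4.04264303e-01, -3.12529850e+01,
       -6.37701130e-02,  4.36935062e-02,  1.88181325e-04]), 'tool_pos': array([ 0.14655776, -0.63269982,  0.22147387]), 'tool_rot': array([-1.79892597e+02,  8.57760435e-03,  1.30511131e+01]), 'force': array([-0.21416778,  0.60672255, -0.30503757]), 'wrist_torque': array([-0.00410358, -0.0557304 , -0.04288399]), 'grasp_force': 0.0, 'grip_width': 0.0871003028695901}
side gauge_grip [([0.416, 0.166, 0.126], 0.74)]
side gauge_foot [([0.428, 0.209, 0.056], 0.85), ([0.424, 0.213, 0.054], 0.35)]
side lever_pad []
side bore_mouth [([0.43, -0.125, 0.064], 0.69), ([0.426, -0.127, 0.005], 0.37)]
side cradle_seat [([0.553, -0.158, 0.004], 0.72), ([0.428, 0.211, 0.052], 0.68)]
side nest [([0.431, -0.127, 0.004], 0.63)]
side cradle [([0.421, 0.209, 0.004],
[... 540 characters left out ...]
57, 0.229, 0.004], 0.66)]
top cradle []
top wash_bottle [([0.559, 0.228, 0.003], 0.78)]
top clip_strip [([0.424, 0.209, 0.05], 0.55), ([0.549, -0.162, 0.007], 0.49)]
top insert_box [([0.568, 0.132, 0.001], 0.77)]
top tape_measure [([0.394, 0.474, 0.0], 0.75)]
{'fovy': 65.70646984690485, 'cx': 271.8769984857295, 'cy': 209.74697373218265, 'tool_from_camera': array([[-4.84242585e-05, -9.57749070e-01, -2.87605140e-01,
         7.86904509e-02],
       [ 9.99999924e-01,  6.51628089e-05, -3.85368197e-04,
        -2.85458152e-04],
       [ 3.87827191e-04, -2.87605137e-01,  9.57748994e-01,
        -1.62385996e-01],
       [ 0.00000000e+00,  0.00000000e+00,  0.00000000e+00,
         1.00000000e+00]])}
```

View images.

View pics/top0.png

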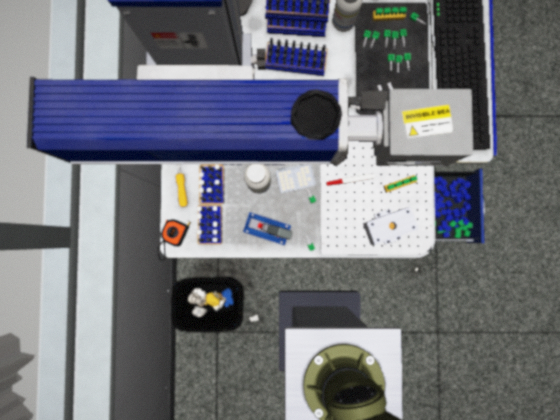

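View pics/side0.png

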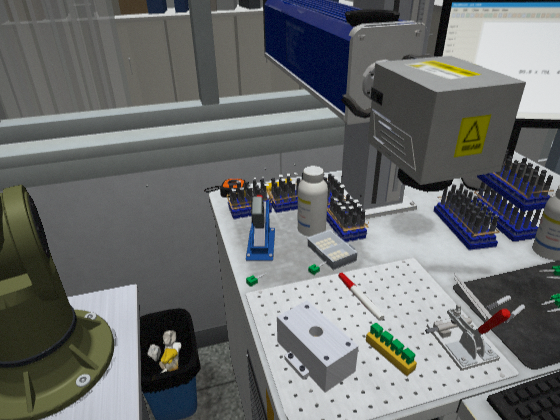

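```bash
python3 - <<'E'
from h import *
for c in ('top','side'):
    P=cloud(c,np.load(f'pics/{c}0.npy')).reshape(-1,3)
    ok=np.load(f'pics/{c}0.npy').ravel()>0
    P=P[ok]
    # nest top
    m=(abs(P[:,2]-.06)<.006)&(abs(P[:,0]-.43)<.09)&(abs(P[:,1]+.126)<.1)
    N=P[m]; r=cv2.minAreaRect((N[:,:2]*1000).astype(np.float32)); print(c,'nest',len(N),np.median(N[:,2]),r)
    m=(abs(P[:,0]-.42)<.09)&(abs(P[:,1]-.19)<.1)&(P[:,2]>.135)
    G=P[m]; print('gauge hi',len(G),G.min(0),G.max(0), cv2.minAreaRect((G[:,:2]*1000).astype(np.float32)))
E
```

```text
top nest 925 0.06349117806992079 ((433.6867370605469, -127.25801086425781), (64.073486328125, 125.13475036621094), 19.64895248413086)
gauge hi 105 [0.40083125 0.14725061 0.13508547] [0.42556565 0.18437478 0.14902325] ((413.6283264160156, 167.25961303710938), (35.27190017700195, 22.6872615814209), 72.0570068359375)
side nest 2681 0.06287842066000726 ((433.3722229003906, -124.79779815673828), (66.53995513916016, 126.37981414794922), 19.299325942993164)
gauge hi 104 [0.40158507 0.15475944 0.13514227] [0.42563803 0.17971658 0.14557189] ((412.6619873046875, 167.66673278808594), (21.476808547973633, 22.45542335510254), 74.62873840332031)
```

The top picture shows the cradle with the gauge at about (267,229), its grip end towards the lower right and its dial facing the robot. The nest, with its bore, is at (393,226), and the head and beam tube lie behind. The side picture agrees: nest at (316,345), gauge at (260,225). Net and depth estimates match to about 3 mm. Next I plan the approach.

```bash
cat >> h.py <<'E'
def tr(o=None):
    o=o or get_obs(); return np.array(o['tool_pos']), Rn.from_euler('xyz',o['tool_rot'],degrees=True).as_matrix()
def frame(yaw,tilt=0):
    """gauge axes as columns: yaw = azimuth of gauge x (deg); tilt: rotate so that y rises by tilt"""
    return (Rn.from_euler('z',yaw,degrees=True)*Rn.from_euler('x',tilt,degrees=True)).as_matrix()
def tool(G): # tool x=gy, y=gx, z=-gz
    return np.c_[G[:,1],G[:,0],-G[:,2]]
def plan(*targets, step=41, ang=7.1):
    p,R=tr()
    for q,S in targets:
        d=q-p; w=Rn.from_matrix(R.T@S).as_rotvec(degrees=True)
        n=max(np.linalg.norm(d)*1000/step,np.linalg.norm(w)/ang); k=max(1,int(np.ceil(n/5)))
        for i in range(k):
            print('t',np.round(R.T@d*1000/k,1),'w',np.round(R.T@R@w/k,1),'rows %.1f'%(n/k))
            R=R@Rn.from_rotvec(w/k,degrees=True).as_matrix(); p=p+d/k
        print('-')
E
cat > geo.py <<'E'
from h import *
Gc=frame(-17,32.1); seat=np.array([.4285,.210,.054]); Tc=tool(Gc)
grip=seat+.086*Gc[:,2]; tcpc=grip-.019*Gc[:,2]
E
python3 - <<'E'
from geo import *
print(grip,tcpc,tcpc+.09*Gc[:,2])
T0=tool(frame(-17,0))
plan((np.array([.24,-.40,.2]),tool(frame(-40,0))),(np.array([.40,-.18,.19]),T0),(np.array([.425,0.02,.19]),tool(frame(-17,10))),(tcpc+.09*Gc[:,2],Tc))
E
```

```text
[0.41513853 0.16629661 0.12685249] [0.41809048 0.17595201 0.11075717] [0.40410755 0.1302159  0.18699814]
t [  71.8 -103.1   11.3] w [  0.    0.  -18.5] rows 3.1
t [100.7 -75.   11.3] w [  0.    0.  -18.5] rows 3.1
-
t [135.7  -9.4   5. ] w [  0.   -0.  -11.5] rows 3.3
t [134.8  17.8   5. ] w [  0.   -0.  -11.5] rows 3.3
-
t [198.6 -34.6  -0. ] w [-0. 10. -0.] rows 4.9
-
t [ 97.3 -52.2  20.2] w [-0.  22.1  0. ] rows 3.1
-
```

```bash

python3 -m creep '[{"tx":72,"ty":-103,"tz":11,"wz":-18.5,"gripper":1},{"tx":72,"ty":-103,"tz":11,"wz":-18.5},{"tx":72,"ty":-103,"tz":11,"wz":-18.5},{"tx":72,"ty":-103,"tz":11,"wz":-18.5},{"tx":72,"ty":-103,"tz":11,"wz":-18.5}]'
python3 -m creep '[{"tx":101,"ty":-75,"tz":11,"wz":-18.5},{"tx":101,"ty":-75,"tz":11,"wz":-18.5},{"tx":101,"ty":-75,"tz":11,"wz":-18.5},{"tx":101,"ty":-75,"tz":11,"wz":-18.5},{"tx":101,"ty":-75,"tz":11,"wz":-18.5}]'
python3 - <<'E'
from geo import *
o=get_obs();print(o['qpos'],o['tool_pos'],o['tool_rot'])
T0=tool(frame(-17,0))
plan((np.array([.40,-.18,.19]),T0),(np.array([.425,0.02,.19]),tool(frame(-17,10))),(tcpc+.09*Gc[:,2],Tc))
E
```

```text
[77.75555062 18.39155759 -4.01437471 83.10927869  1.29584069 78.54233888
 -3.25985435] [ 0.14674303 -0.63321727  0.22257529] [1.79997998e+02 4.27446459e-03 1.30519591e+01]
t [ 116.4 -128.1   10.8] w [ -0.   0. -20.] rows 4.2
t [153.1 -80.6  10.8] w [ -0.   0. -20.] rows 4.2
t [171.5 -23.4  10.9] w [ -0.   0. -20.] rows 4.2
-
t [198.6 -34.6   0. ] w [-0. 10.  0.] rows 4.9
-
t [ 97.3 -52.2  20.2] w [-0.  22.1  0. ] rows 3.1
-validation failed for argument at $[0]...
validation failed for argument at $[0]...
```

```bash

python3 -m creep '[{"tx":72,"ty":-103,"tz":11,"wx":0,"wy":0,"wz":-18.5,"gripper":1}]'; python3 -c "
from h import *
print(get_obs()['tool_pos'])"
```

```text
time_s: 1.28
tool_pos: [0.1569, -0.6, 0.2175]
tool_rot: [179.9, 0.2, 19.8]
force: [-0.3, -0.2, 0.0]
grip_width: 0.0869
grasp_force: 0.0
[ 0.15690872 -0.59997142  0.21753697]
```

```bash

r='' 
python3 -m creep '[{"tx":70,"ty":-70,"tz":8,"wx":0,"wy":0,"wz":-15,"gripper":1},{"tx":70,"ty":-70,"tz":8,"wx":0,"wy":0,"wz":-15,"gripper":1},{"tx":70,"ty":-70,"tz":8,"wx":0,"wy":0,"wz":-15,"gripper":1},{"tx":70,"ty":-70,"tz":8,"wx":0,"wy":0,"wz":-15,"gripper":1}]'
python3 - <<'E'
from geo import *
o=get_obs();print(o['qpos'],o['tool_pos'],o['tool_rot'])
T0=tool(frame(-17,0))
plan((np.array([.25,-.38,.2]),tool(frame(-36,0))),(np.array([.40,-.18,.19]),T0),(np.array([.425,0.02,.19]),tool(frame(-17,10))),(tcpc+.09*Gc[:,2],Tc))
E
```

```text
time_s: 1.62
tool_pos: [0.2071, -0.5007, 0.2111]
tool_rot: [-180.0, -0.1, 35.6]
force: [0.1, -0.2, 0.2]
grip_width: 0.0871
grasp_force: 0.0
[ 74.56089904   6.10878363 -10.49385558  99.21127603   1.07160752
  74.83423312   9.46088375] [ 0.20707875 -0.5007382   0.21108379] [-1.79963298e+02 -8.36906201e-02  3.56168570e+01]
t [105.2 -73.1  11.3] w [ -0.   -0.1 -18.4] rows 3.1
-
t [125.    1.9   5. ] w [ 0.  -0.  -9.5] rows 3.1
t [123.   22.5   5. ] w [ 0.   0.  -9.5] rows 3.1
-
t [198.6 -34.6  -0. ] w [ 0. 10. -0.] rows 4.9
-
t [ 97.3 -52.2  20.2] w [ 0.  22.1  0. ] rows 3.1
-
```

```bash

python3 -m creep '[{"tx":105,"ty":-73,"tz":11,"wx":0,"wy":0,"wz":-18.4,"gripper":1},{"tx":105,"ty":-73,"tz":11,"wx":0,"wy":0,"wz":-18.4,"gripper":1},{"tx":105,"ty":-73,"tz":11,"wx":0,"wy":0,"wz":-18.4,"gripper":1},{"tx":105,"ty":-73,"tz":11,"wx":0,"wy":0,"wz":-18.4,"gripper":1}]'
python3 -m creep '[{"tx":125,"ty":2,"tz":5,"wx":0,"wy":0,"wz":-9.5,"gripper":1},{"tx":125,"ty":2,"tz":5,"wx":0,"wy":0,"wz":-9.5,"gripper":1},{"tx":125,"ty":2,"tz":5,"wx":0,"wy":0,"wz":-9.5,"gripper":1},{"tx":125,"ty":2,"tz":5,"wx":0,"wy":0,"wz":-9.5,"gripper":1}]'
python3 -m creep '[{"tx":123,"ty":22,"tz":5,"wx":0,"wy":0,"wz":-9.5,"gripper":1},{"tx":123,"ty":22,"tz":5,"wx":0,"wy":0,"wz":-9.5,"gripper":1},{"tx":123,"ty":22,"tz":5,"wx":0,"wy":0,"wz":-9.5,"gripper":1},{"tx":123,"ty":22,"tz":5,"wx":0,"wy":0,"wz":-9.5,"gripper":1}]'
python3 - <<'E'
from geo import *
o=get_obs();print(o['qpos'],o['tool_pos'],o['tool_rot'])
T0=tool(frame(-17,0))
plan((np.array([.425,0.02,.19]),tool(frame(-17,10))),(tcpc+.09*Gc[:,2],Tc))
E
```

```text
time_s: 1.95
tool_pos: [0.2502, -0.3788, 0.1995]
tool_rot: [-179.9, -0.1, 54.1]
force: [0.7, -0.1, -0.7]
grip_width: 0.0873
grasp_force: 0.0
time_s: 2.28
tool_pos: [0.3283, -0.2795, 0.1955]
tool_rot: [179.9, -0.1, 63.6]
force: [-0.3, 0.3, 0.8]
grip_width: 0.0871
grasp_force: 0.0
time_s: 2.62
tool_pos: [0.4034, -0.1791, 0.1908]
tool_rot: [179.8, -0.2, 73.2]
force: [0.4, 0.9, -0.2]
grip_width: 0.0868
grasp_force: 0.0
[ 56.20972217  -5.83992651 -33.11866708 112.62489363  -3.55525349
  72.13936321   7.47242787] [ 0.40340685 -0.17914576  0.19077239] [ 1.79815179e+02 -1.77339163e-01  7.31631071e+01]
t [196.9 -37.    1.3] w [0.2 9.8 0.2] rows 4.9
-
t [ 97.3 -52.2  20.2] w [-0.  22.1  0. ] rows 3.1
-
```

```bash

python3 -m creep '[{"tx":197,"ty":-37,"tz":1,"wx":0,"wy":9.8,"wz":0,"gripper":1},{"tx":197,"ty":-37,"tz":1,"wx":0,"wy":9.8,"wz":0,"gripper":1},{"tx":197,"ty":-37,"tz":1,"wx":0,"wy":9.8,"wz":0,"gripper":1},{"tx":197,"ty":-37,"tz":1,"wx":0,"wy":9.8,"wz":0,"gripper":1},{"tx":197,"ty":-37,"tz":1,"wx":0,"wy":9.8,"wz":0,"gripper":1}]'
python3 -m creep '[{"tx":97,"ty":-52,"tz":20,"wx":0,"wy":22,"wz":0,"gripper":1},{"tx":97,"ty":-52,"tz":20,"wx":0,"wy":22,"wz":0,"gripper":1},{"tx":97,"ty":-52,"tz":20,"wx":0,"wy":22,"wz":0,"gripper":1},{"tx":97,"ty":-52,"tz":20,"wx":0,"wy":22,"wz":0,"gripper":1}]'
python3 - <<'E'
from geo import *
o=get_obs();print(o['qpos'],o['tool_pos'],o['tool_rot'])
plan((tcpc+.09*Gc[:,2],Tc))
pic('wrist','w1')
for q in ('gauge_grip','gauge_foot','lever_pad','cradle_seat'):
    r=nets.place_of(q,'wrist'); print(q,[(np.round(x['point'],4).tolist(),round(x['confidence'],2)) for x in r[:2]])
E
```

```text
time_s: 3.03
tool_pos: [0.4227, 0.0151, 0.1895]
tool_rot: [179.9, -9.8, 72.6]
force: [0.3, 0.3, -0.1]
grip_width: 0.087
grasp_force: 0.0
time_s: 3.37
tool_pos: [0.3993, 0.1243, 0.1838]
tool_rot: [-179.7, -32.0, 72.4]
force: [-0.9, -0.2, -1.2]
grip_width: 0.0874
grasp_force: 0.0
[ 41.35860317 -16.36324712 -30.23670249 127.81978706 -43.29468378
  69.67571236  11.34241496] [0.39925599 0.12429353 0.18380424] [-179.72133182  -32.00634616   72.43727881]
t [7.7 2.8 1. ] w [ 0.   0.1 -0.5] rows 0.2
-
gauge_grip [([0.5574, 0.2334, 0.0026], 0.44)]
gauge_foot [([0.4297, 0.2151, 0.0555], 0.81)]
lever_pad [([0.3965, 0.4754, 0.0007], 0.56)]
cradle_seat [([0.4254, 0.2078, 0.0538], 0.78), ([0.4312, 0.2087, 0.0578], 0.71)]
```

View pics/w1.png

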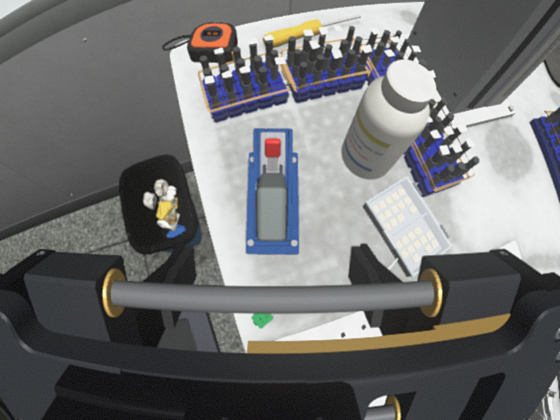

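The wrist picture shows the gauge straight in line between the fingers: red pad at (272,148), housing at columns 258–287, image centre at column 272. I'll refine this from depth.

```bash
cat >> h.py <<'E'
def wcloud(d):
    c=optics.camera_info('wrist'); f=d.shape[0]/2/np.tan(np.radians(c['fovy'])/2)
    v,u=np.mgrid[:d.shape[0],:d.shape[1]]; a=u-c['cx']; b=v-c['cy']; r=np.hypot(a,b)+1e-9; t=r/f
    s=np.tan(t)/r; P=np.stack([a*s*d,b*s*d,d],-1); M=np.array(c['tool_from_camera'])
    return P@M[:3,:3].T+M[:3,3]
E
python3 - <<'E'
from geo import *
im=cv2.imread('pics/w1.png').astype(int); d=np.load('pics/w1.npy'); p,R=tr()
P=wcloud(d)
G=(P-0)@R.T+p
L=(G-seat)@Gc   # gauge frame by estimate
m=(d>0)&(abs(L[...,0])<.03)&(abs(L[...,1])<.035)&(L[...,2]>.085)&(L[...,2]<.115)
A=L[m]; print('top in gauge frame',len(A),np.median(A[:,2]),A.min(0),A.max(0),cv2.minAreaRect((A[:,:2]*1000).astype(np.float32)))
B=P[m]; print('in tool', B.min(0),B.max(0),np.median(B[:,2]),cv2.minAreaRect((B[:,:2]*1000).astype(np.float32)))
hsv=(im[...,2]>150)&(im[...,1]<80)&(im[...,0]<80)&(d>0)&(np.linalg.norm(G-seat,axis=-1)<.1)
print('red pad gauge frame',np.median(L[hsv],0),'tool',np.median(P[hsv],0))
m2=(d>0)&(abs(L[...,0])<.035)&(L[...,1]>-.06)&(L[...,1]<-.03)&(abs(L[...,2])<.02)
print('foot lower end',np.percentile(L[m2],[5,50,95],axis=0))
bl=(im[...,0]>im[...,2]+60)&(d>0)&(np.linalg.norm(G-seat,axis=-1)<.09)
print('blue',cv2.minAreaRect((L[bl][:,:2]*1000).astype(np.float32)),np.median(L[bl],0))
E
```

```text
top in gauge frame 1804 0.10020027522240459 [-0.01099748 -0.0181869   0.0854901 ] [0.01253472 0.02262511 0.10297251] ((0.7643861770629883, 2.196361541748047), (40.81748580932617, 23.164209365844727), 89.13419342041016)
in tool [-0.0113356  -0.0129976   0.05785917] [0.0294599  0.01037786 0.07505921] 0.06047845350804175 ((9.028800964355469, -1.3000240325927734), (40.836421966552734, 23.177106857299805), 0.5382053852081299)
red pad gauge frame [0.00213783 0.04393906 0.04673836] tool [ 0.05112303 -0.00043645  0.11371294]
foot lower end [[-0.02487854 -0.05900207 -0.01906436]
 [ 0.00589477 -0.05496616  0.01020473]
 [ 0.0278103  -0.03428511  0.01538988]]
blue ((3.063638687133789, -9.5421142578125), (136.2838592529297, 58.179622650146484), 88.9552993774414) [ 0.00896647 -0.02237324 -0.00586054]
```

```bash

python3 -m creep '[{"tx":9,"ty":-1,"tz":30,"wx":0,"wy":0,"wz":0.5,"gripper":1},{"tx":9,"ty":-1,"tz":60,"wx":0,"wy":0,"wz":0.5,"gripper":1},{"tx":9,"ty":-1,"tz":80,"wx":0,"wy":0,"wz":0.5,"gripper":1},{"tx":9,"ty":-1,"tz":89,"wx":0,"wy":0,"wz":0.5,"gripper":1},{"tx":9,"ty":-1,"tz":89,"wx":0,"wy":0,"wz":0.5,"gripper":1}]'
python3 - <<'E'
from geo import *
o=get_obs();print(o['qpos'],o['force'])
p,R=tr(); print((p-seat)@Gc)
plan((tcpc,Tc))
E
```

```text
time_s: 4.03
tool_pos: [0.4171, 0.1768, 0.1141]
tool_rot: [-179.6, -31.8, 72.1]
force: [-1.1, 0.2, 0.4]
grip_width: 0.0871
grasp_force: 0.0
[ 38.41713343  -8.71020902 -38.35932488 130.79747886 -45.20204908
  55.12996664   8.61915274] [-1.05442472  0.18000771  0.41416006]
[-0.00119676  0.0022387   0.069501  ]
t [-2.2  1.2  2.5] w [ 0.   0.3 -0.8] rows 0.1
-
```

```bash

python3 - <<'E'
from geo import *
for i in range(3):
    p,R=tr(); print((p-seat)@Gc)
    im,d=pic('wrist','w2')
P=wcloud(d); T=(P@R.T+p-seat)@Gc
m=(d>0)&(abs(P[...,0])<.04)&(abs(P[...,1])<.025)&(P[...,2]<-.02)&(P[...,2]>-.05)
B=P[m]; print('in tool',len(B),np.median(B[:,2]),cv2.minAreaRect((B[:,:2]*1000).astype(np.float32)))
A=T[m]; print(cv2.minAreaRect((A[:,:2]*1000).astype(np.float32)))
E
```

```text
[-0.00119676  0.0022387   0.069501  ]
[-0.00038073  0.00239331  0.07052264]
[0.00028887 0.00239584 0.07118748]
in tool 2207 -0.026353996714863992 ((-1.6272163391113281, -4.003592491149902), (23.3426570892334, 41.692588806152344), 89.66747283935547)
((-3.836033344268799, 0.9387760162353516), (41.66980743408203, 23.339427947998047), 89.53031158447266)
```

View pics/w2.png

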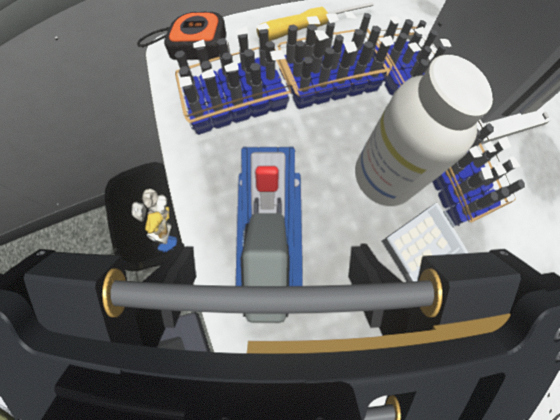

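The housing is at columns 244–289, about 5 px left of the finger midline, so 4 mm towards −ty. I'll correct, let it settle, and check the state.

```bash

python3 -m creep '[{"tx":-1.5,"ty":-5,"tz":3,"wx":0,"wy":0,"wz":0,"gripper":1},{"tx":-1.5,"ty":-5,"tz":3,"wx":0,"wy":0,"wz":0,"gripper":1},{"tx":-1.5,"ty":-5,"tz":3,"wx":0,"wy":0,"wz":0,"gripper":1},{"tx":-1.5,"ty":-5,"tz":3,"wx":0,"wy":0,"wz":0,"gripper":1},{"tx":-1.5,"ty":-5,"tz":3,"wx":0,"wy":0,"wz":0,"gripper":1}]' >/dev/null
python3 - <<'E'
from geo import *
for i in range(2):
    p,R=tr(); print((p-seat)@Gc)
    im,d=optics.read_camera('wrist')
P=wcloud(d)
m=(d>0)&(abs(P[...,0])<.04)&(abs(P[...,1])<.025)&(P[...,2]<-.02)&(P[...,2]>-.05)
B=P[m]; print('in tool',len(B),np.median(B[:,2]),cv2.minAreaRect((B[:,:2]*1000).astype(np.float32)))
E
```

```text
[-0.0055093   0.0005301   0.06778573]
[-0.00554655  0.00052434  0.06774026]
in tool 2493 -0.029701141233921396 ((0.4411773681640625, 2.0514087677001953), (23.035844802856445, 42.10813903808594), 89.90254974365234)
```

```bash

python3 -m creep '[{"tx":0,"ty":2,"tz":0,"wx":0,"wy":0,"wz":0,"gripper":1},{"tx":0,"ty":2,"tz":0,"wx":0,"wy":0,"wz":0,"gripper":1},{"tx":0,"ty":2,"tz":0,"wx":0,"wy":0,"wz":0,"gripper":0.2},{"tx":0,"ty":2,"tz":0,"wx":0,"wy":0,"wz":0,"gripper":-0.2},{"tx":0,"ty":2,"tz":0,"wx":0,"wy":0,"wz":0,"gripper":-0.3}]' 30
for i in 1 2; do python3 -m creep '[{"tx":0,"ty":0,"tz":0,"wx":0,"wy":0,"wz":0,"gripper":-0.6},{"tx":0,"ty":0,"tz":0,"wx":0,"wy":0,"wz":0,"gripper":-1},{"tx":0,"ty":0,"tz":0,"wx":0,"wy":0,"wz":0,"gripper":-1},{"tx":0,"ty":0,"tz":0,"wx":0,"wy":0,"wz":0,"gripper":-1},{"tx":0,"ty":0,"tz":0,"wx":0,"wy":0,"wz":0,"gripper":-1}]' 30; done
python3 - <<'E'
from geo import *
p,R=tr(); print((p-seat)@Gc, repr(p), get_obs()['tool_rot'],get_obs()['qpos'])
E
```

```text
time_s: 5.12
tool_pos: [0.4145, 0.1772, 0.1114]
tool_rot: [-179.7, -31.8, 72.0]
force: [0.7, 1.1, -0.0]
grip_width: 0.0745
grasp_force: 0.0
time_s: 5.53
tool_pos: [0.4145, 0.1772, 0.1114]
tool_rot: [-179.7, -31.8, 72.0]
force: [0.1, 0.4, -0.5]
grip_width: 0.0417
grasp_force: 0.0
time_s: 5.95
tool_pos: [0.4147, 0.1771, 0.1115]
tool_rot: [-179.7, -31.8, 72.0]
force: [1.1, 0.5, -1.5]
grip_width: 0.0218
grasp_force: 29.9
[-0.00356574  0.00050111  0.06754241] array([0.41472039, 0.17712485, 0.11148294]) [-179.7204442   -31.79503325   72.02779052] [ 38.25291793  -9.00767655 -38.26645936 131.36030147 -45.60273005
  54.7672087    8.91695886]
```

```bash

python3 -m creep '[{"tx":0,"ty":0,"tz":-5,"wx":0,"wy":0,"wz":0,"gripper":-1},{"tx":0,"ty":0,"tz":-15,"wx":0,"wy":0,"wz":0,"gripper":-1},{"tx":0,"ty":0,"tz":-35,"wx":0,"wy":0,"wz":0,"gripper":-1},{"tx":0,"ty":0,"tz":-55,"wx":0,"wy":0,"wz":0,"gripper":-1},{"tx":0,"ty":0,"tz":-65,"wx":0,"wy":0,"wz":0,"gripper":-1}]' 40
python3 - <<'E'
from geo import *
print(get_obs()['qpos'])
bore=np.array([.4335,-.126,.0635]); Tn=tool(frame(19.5,0))
plan((np.array([.405,.06,.19]),tool(frame(-8,12))),(np.array([.423,-.05,.195]),tool(frame(8,0))),(bore+[0,0,.133],Tn))
E
```

```text
time_s: 6.37
tool_pos: [0.4037, 0.1429, 0.1673]
tool_rot: [-179.7, -31.7, 72.0]
force: [0.3, 0.1, -5.0]
grip_width: 0.0214
grasp_force: 39.9
[ 39.852122   -15.37613516 -32.42102018 128.83745988 -44.03297986
  65.86983849   9.45201792]
t [-54.9  26.5 -60.6] w [  3.5 -19.7  -9.3] rows 3.1
-
t [-103.1   33.1  -27. ] w [  1.7 -11.9 -15.9] rows 2.8
-
t [-76.7  -0.2  -1.5] w [  0.    0.  -11.5] rows 1.9
-
```

```bash

python3 -m creep '[{"tx":-14,"ty":6,"tz":-16,"wx":1,"wy":-5,"wz":-2.5,"gripper":-1},{"tx":-28,"ty":13,"tz":-32,"wx":2,"wy":-10,"wz":-5,"gripper":-1},{"tx":-42,"ty":20,"tz":-48,"wx":3,"wy":-15,"wz":-7,"gripper":-1},{"tx":-55,"ty":26,"tz":-61,"wx":3.5,"wy":-19.7,"wz":-9.3,"gripper":-1},{"tx":-55,"ty":26,"tz":-61,"wx":3.5,"wy":-19.7,"wz":-9.3,"gripper":-1}]'
python3 -m creep '[{"tx":-26,"ty":8,"tz":-7,"wx":0.5,"wy":-3,"wz":-4,"gripper":-1},{"tx":-52,"ty":16,"tz":-14,"wx":1,"wy":-6,"wz":-8,"gripper":-1},{"tx":-78,"ty":25,"tz":-21,"wx":1.4,"wy":-9,"wz":-12,"gripper":-1},{"tx":-103,"ty":33,"tz":-27,"wx":1.7,"wy":-11.9,"wz":-15.9,"gripper":-1},{"tx":-103,"ty":33,"tz":-27,"wx":1.7,"wy":-11.9,"wz":-15.9,"gripper":-1}]'
python3 - <<'E'
from geo import *
print(get_obs()['qpos'])
for c in ('top','side'):
    optics.read_camera(c)
    r=nets.place_of('bore_mouth',c); print(c,[(np.round(x['point'],4).tolist(),round(x['confidence'],2)) for x in r[:1]])
bore=np.array([.4335,-.126,.0635]); Tn=tool(frame(19.5,0))
plan((bore+[0,0,.133],Tn))
E
```

```text
time_s: 6.78
tool_pos: [0.4061, 0.06, 0.1908]
tool_rot: [179.9, -11.8, 82.2]
force: [-0.0, 0.2, -5.3]
grip_width: 0.022
grasp_force: 40.0
time_s: 7.2
tool_pos: [0.4223, -0.0518, 0.1933]
tool_rot: [-179.8, -0.0, 97.9]
force: [0.6, -0.1, -4.0]
grip_width: 0.022
grasp_force: 40.0
[ 43.25932253  -8.25890276 -36.14971792 113.9086061   -5.09014591
  72.99818183  16.83879013]
top []
side [([0.4301, -0.1225, 0.0605], 0.91)]
t [-79.4   0.5  -3.5] w [ -0.1  -0.3 -11.5] rows 1.9
-
```

```bash

python3 -m creep '[{"tx":-35,"ty":0,"tz":-4,"wx":0,"wy":-0.3,"wz":-5,"gripper":-1},{"tx":-70,"ty":0.5,"tz":-4,"wx":0,"wy":-0.3,"wz":-10,"gripper":-1},{"tx":-79,"ty":0.5,"tz":-4,"wx":0,"wy":-0.3,"wz":-11.5,"gripper":-1},{"tx":-79,"ty":0.5,"tz":-4,"wx":0,"wy":-0.3,"wz":-11.5,"gripper":-1},{"tx":-79,"ty":0.5,"tz":-4,"wx":0,"wy":-0.3,"wz":-11.5,"gripper":-1}]'
python3 - <<'E'
from geo import *
im,d=pic('side','s1')
cv2.imwrite('pics/s1c.png',cv2.resize(im[170:420,200:440,::-1],None,fx=2.4,fy=2.4,interpolation=cv2.INTER_CUBIC))
for q in ('bore_mouth','gauge_foot','probe_tip'):
    r=nets.place_of(q,'side'); print(q,[(np.round(x['point'],4).tolist(),round(x['confidence'],2)) for x in r[:1]])
print(get_obs()['qpos'],get_obs()['tool_pos'],get_obs()['tool_rot'])
E
```

```text
time_s: 7.82
tool_pos: [0.4341, -0.1261, 0.1976]
tool_rot: [-179.9, 0.0, 109.4]
force: [0.6, 1.3, -4.2]
grip_width: 0.022
grasp_force: 40.0
bore_mouth [([0.4309, -0.1259, 0.0663], 0.89)]
gauge_foot [([0.4355, -0.1257, 0.1296], 0.67)]
probe_tip [([0.4327, -0.1242, 0.0835], 0.55)]
[ 45.66656503  -4.43709542 -31.25357425 110.75998952  -2.22921334
  73.00298816  34.76909871] [ 0.43447206 -0.12533871  0.19804325] [-1.79942139e+02  1.64456970e-01  1.09629732e+02]
```

View pics/s1c.png

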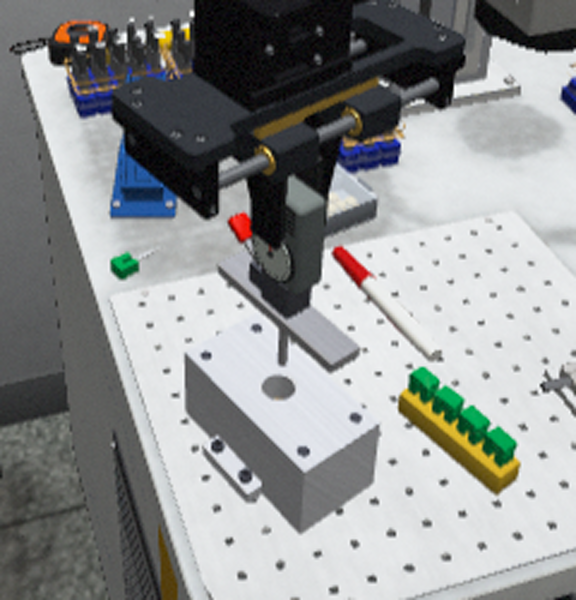

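The cropped side view shows the gauge upright and aligned with the block, with the probe tip at (283,365) just above the bore at (278,388). Lowering now.

```bash

python3 -m creep '[{"tx":0,"ty":-1,"tz":20,"wx":0,"wy":0,"wz":0,"gripper":-1},{"tx":0,"ty":-1,"tz":40,"wx":0,"wy":0,"wz":0,"gripper":-1},{"tx":0,"ty":-1,"tz":52,"wx":0,"wy":0,"wz":0,"gripper":-1},{"tx":0,"ty":-1,"tz":58,"wx":0,"wy":0,"wz":0,"gripper":-1},{"tx":0,"ty":-1,"tz":59,"wx":0,"wy":0,"wz":0,"gripper":-1}]'
python3 -m creep '[{"tx":0,"ty":0,"tz":0.5,"wx":0,"wy":0,"wz":0,"gripper":-1},{"tx":0,"ty":0,"tz":1,"wx":0,"wy":0,"wz":0,"gripper":-1},{"tx":0,"ty":0,"tz":1.5,"wx":0,"wy":0,"wz":0,"gripper":-1},{"tx":0,"ty":0,"tz":2,"wx":0,"wy":0,"wz":0,"gripper":-1},{"tx":0,"ty":0,"tz":2,"wx":0,"wy":0,"wz":0,"gripper":-1}]'
```

```text
time_s: 8.43
tool_pos: [0.4328, -0.1263, 0.1382]
tool_rot: [-179.9, 0.1, 109.6]
force: [-0.5, 0.7, -5.1]
grip_width: 0.0216
grasp_force: 40.0
time_s: 8.85
tool_pos: [0.4342, -0.1272, 0.1376]
tool_rot: [180.0, 0.2, 109.5]
force: [0.4, 1.6, -4.9]
grip_width: 0.0217
grasp_force: 40.0
```

```bash

for i in 1 2; do python3 -m creep '[{"tx":0,"ty":0,"tz":0.5,"wx":0,"wy":0,"wz":0,"gripper":-1},{"tx":0,"ty":0,"tz":1,"wx":0,"wy":0,"wz":0,"gripper":-1},{"tx":0,"ty":0,"tz":1.5,"wx":0,"wy":0,"wz":0,"gripper":-1},{"tx":0,"ty":0,"tz":2,"wx":0,"wy":0,"wz":0,"gripper":-1},{"tx":0,"ty":0,"tz":2,"wx":0,"wy":0,"wz":0,"gripper":-1}]' | grep -E "pos|rot|force"; done
```

```text
tool_pos: [0.4337, -0.1273, 0.1351]
tool_rot: [-180.0, 0.2, 109.5]
force: [0.3, 0.2, -4.4]
grasp_force: 40.0
tool_pos: [0.4336, -0.1273, 0.1331]
tool_rot: [-179.9, 0.2, 109.5]
force: [-0.0, -0.2, -4.2]
grasp_force: 40.0
```

```bash

for i in 1 2 3; do python3 -m creep '[{"tx":0,"ty":0,"tz":0.3,"wx":0,"wy":0,"wz":0,"gripper":-1},{"tx":0,"ty":0,"tz":0.6,"wx":0,"wy":0,"wz":0,"gripper":-1},{"tx":0,"ty":0,"tz":1,"wx":0,"wy":0,"wz":0,"gripper":-1},{"tx":0,"ty":0,"tz":1,"wx":0,"wy":0,"wz":0,"gripper":-1}]' | grep -E "pos|force:"; done
```

```text
tool_pos: [0.4336, -0.1272, 0.1321]
force: [1.1, 0.4, -4.4]
grasp_force: 40.0
tool_pos: [0.4337, -0.1272, 0.1317]
force: [-2.2, 1.0, 1.6]
grasp_force: 40.0
tool_pos: [0.4338, -0.1272, 0.1317]
force: [-3.9, 1.4, 10.2]
grasp_force: 40.0
```

```bash

python3 -m creep '[{"tx":0,"ty":0,"tz":0,"wx":0,"wy":0,"wz":0,"gripper":-0.4},{"tx":0,"ty":0,"tz":0,"wx":0,"wy":0,"wz":0,"gripper":-0.3},{"tx":0,"ty":0,"tz":0,"wx":0,"wy":0,"wz":0,"gripper":-0.2},{"tx":0,"ty":0,"tz":0,"wx":0,"wy":0,"wz":0,"gripper":0},{"tx":0,"ty":0,"tz":0,"wx":0,"wy":0,"wz":0,"gripper":0}]'
python3 -m creep '[{"tx":0,"ty":0,"tz":0,"wx":0,"wy":0,"wz":0,"gripper":0.5},{"tx":0,"ty":0,"tz":0,"wx":0,"wy":0,"wz":0,"gripper":0.5},{"tx":0,"ty":0,"tz":0,"wx":0,"wy":0,"wz":0,"gripper":0.5}]'
python3 - <<'E'
from geo import *
p,R=tr(); o=get_obs(); print(repr(p),o['tool_rot'],o['qpos'])
Gn=frame(19.5,0); foot=np.array([p[0],p[1],p[2]-.068])
# press pose: tool leaning b deg to +y
for b in (25,):
    T=tool(frame(19.5,-b))   # z axis leans to +y
    print(T[:,2])
    def tcp(y,z): # contact edge at gauge (y,z): edge = tcp + 9.5mm along tool x
        return foot+Gn@np.array([0,y,z])-.008*T[:,0]
    up=p+np.array([0,0,.075])
    plan((up,R),(tcp(.075,.13),T),(tcp(.046,.060),T),(tcp(.046,.028),T))
E
```

```text
time_s: 11.1
tool_pos: [0.4337, -0.1273, 0.13]
tool_rot: [-180.0, 0.2, 109.5]
force: [0.9, 0.4, 0.7]
grip_width: 0.0398
grasp_force: 0.0
time_s: 11.35
tool_pos: [0.4337, -0.1272, 0.1301]
tool_rot: [-179.9, 0.2, 109.5]
force: [-0.6, 0.5, 0.9]
grip_width: 0.0561
grasp_force: 0.0
array([ 0.43365379, -0.12723567,  0.13009979]) [-179.94966123    0.18452759  109.53774836] [ 45.2751012   -0.72638364 -31.93029193 115.8270173   -0.22323554
  64.73171944  32.97953726]
[ 0.14107287 -0.39837751 -0.90630779]
t [ -0.2  -0.1 -75. ] w [0. 0. 0.] rows 1.8
-
t [67.8  0.1  9.4] w [ -0.  -24.8   0. ] rows 3.5
-
t [ 3.3  0.  75.7] w [ 0. -0. -0.] rows 1.8
-
t [13.5  0.  29. ] w [ 0. -0. -0.] rows 0.8
-
```

```bash

python3 -m creep '[{"tx":0,"ty":0,"tz":-10,"wx":0,"wy":0,"wz":0,"gripper":0.5},{"tx":0,"ty":0,"tz":-40,"wx":0,"wy":0,"wz":0,"gripper":0.5},{"tx":0,"ty":0,"tz":-75,"wx":0,"wy":0,"wz":0,"gripper":0.5},{"tx":0,"ty":0,"tz":-75,"wx":0,"wy":0,"wz":0,"gripper":0.2}]'
python3 -m creep '[{"tx":20,"ty":0,"tz":0,"wx":0,"wy":-7,"wz":0,"gripper":-1},{"tx":40,"ty":0,"tz":3,"wx":0,"wy":-14,"wz":0,"gripper":-1},{"tx":60,"ty":0,"tz":6,"wx":0,"wy":-20,"wz":0,"gripper":-1},{"tx":68,"ty":0,"tz":9,"wx":0,"wy":-24.8,"wz":0,"gripper":-1},{"tx":68,"ty":0,"tz":9,"wx":0,"wy":-24.8,"wz":0,"gripper":-1}]' 20
python3 -m creep '[{"tx":0,"ty":0,"tz":0,"wx":0,"wy":0,"wz":0,"gripper":-1},{"tx":0,"ty":0,"tz":0,"wx":0,"wy":0,"wz":0,"gripper":-1},{"tx":0,"ty":0,"tz":0,"wx":0,"wy":0,"wz":0,"gripper":-1},{"tx":0,"ty":0,"tz":0,"wx":0,"wy":0,"wz":0,"gripper":-1}]'
python3 - <<'E'
from geo import *
im,d=pic('wrist','w3'); p,R=tr(); o=get_obs(); print(p,o['tool_rot'],o['qpos'])
pic('side','s2'); im2=cv2.imread('pics/s2.png'); 
cv2.imwrite('pics/m2.png',np.hstack([cv2.resize(cv2.imread('pics/w3.png'),(440,330)),cv2.resize(im2[170:420,200:440],(320,333))[:330]]))
foot=np.array([.4337,-.1273,.0637]); Gn=frame(19.5,0); P=wcloud(d)@R.T+p; L=(P-foot)@Gn
b=cv2.imread('pics/w3.png').astype(int)
red=(b[...,2]>140)&(b[...,1]<80)&(b[...,0]<80)&(d>0)&(np.linalg.norm(L,axis=-1)<.12)
print('red',red.sum(),np.percentile(L[red],[5,50,95],axis=0))
h=(d>0)&(abs(L[...,0])<.03)&(abs(L[...,1])<.03)&(L[...,2]>.085)&(L[...,2]<.11); print('housing top',h.sum(),np.percentile(L[h],[2,50,98],axis=0))
T=tool(frame(19.5,-25))
tcp=lambda y,z: foot+Gn@np.array([0,y,z])-.008*T[:,0]
plan((tcp(.046,.060),T),(tcp(.046,.028),T))
E
```

```text
time_s: 11.68
tool_pos: [0.4374, -0.1278, 0.212]
tool_rot: [179.6, 0.6, 109.5]
force: [1.1, -0.6, -0.6]
grip_width: 0.0628
grasp_force: 0.0
time_s: 12.1
tool_pos: [0.4103, -0.0552, 0.1944]
tool_rot: [-179.8, 25.1, 110.5]
force: [0.9, 0.3, 0.5]
grip_width: 0.0333
grasp_force: 0.0
time_s: 12.43
tool_pos: [0.4111, -0.0649, 0.1966]
tool_rot: [180.0, 25.0, 109.2]
force: [-0.0, 0.9, 0.5]
grip_width: 0.0068
grasp_force: 0.0
[ 0.4110162  -0.06484751  0.19648972] [179.98719868  24.96613708 109.25766102] [ 30.57015926 -16.92733627 -39.96227484 122.65199656  15.007628
  66.40116695   5.11347739]
red 134 [[-0.00645693  0.03821346  0.0412502 ]
 [-0.00087052  0.0458474   0.04552625]
 [ 0.0054129   0.05136968  0.04726192]]
housing top 409 [[-0.00560019 -0.00357561  0.08583223]
 [-0.00107065  0.01714198  0.09766079]
 [ 0.00279095  0.02182432  0.09903179]]
t [ 3.9  0.6 74.6] w [-0.1 -0.  -0.2] rows 1.8
-
t [13.5  0.  29. ] w [0. 0. 0.] rows 0.8
-
```

View pics/m2.png

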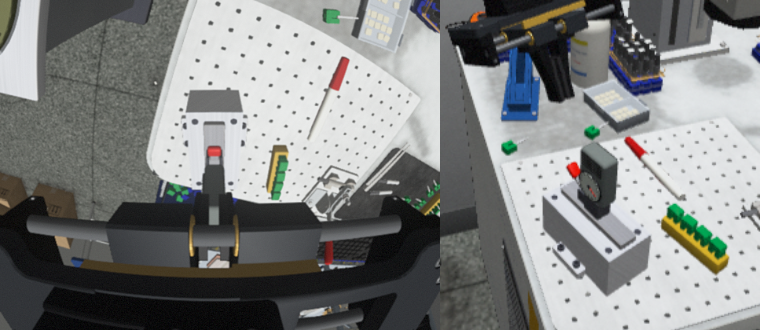

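The gauge stands upright on the nest with the red lever raised: pad at (213,152) in the wrist half, gauge at (600,180) in the side half. Now I press the lever.

```bash

python3 -m creep '[{"tx":4,"ty":0.5,"tz":30,"wx":0,"wy":0,"wz":0,"gripper":-1},{"tx":4,"ty":0.5,"tz":60,"wx":0,"wy":0,"wz":0,"gripper":-1},{"tx":4,"ty":0.5,"tz":74,"wx":0,"wy":0,"wz":0,"gripper":-1},{"tx":4,"ty":0.5,"tz":74,"wx":0,"wy":0,"wz":0,"gripper":-1},{"tx":4,"ty":0.5,"tz":74,"wx":0,"wy":0,"wz":0,"gripper":-1}]'
python3 -m creep '[{"tx":2,"ty":0,"tz":5,"wx":0,"wy":0,"wz":0,"gripper":-1},{"tx":4.5,"ty":0,"tz":10,"wx":0,"wy":0,"wz":0,"gripper":-1},{"tx":7,"ty":0,"tz":15,"wx":0,"wy":0,"wz":0,"gripper":-1},{"tx":9,"ty":0,"tz":20,"wx":0,"wy":0,"wz":0,"gripper":-1},{"tx":9,"ty":0,"tz":20,"wx":0,"wy":0,"wz":0,"gripper":-1}]'
python3 - <<'E'
from geo import *
p,R=tr(); foot=np.array([.4337,-.1273,.0637]); Gn=frame(19.5,0);T=tool(frame(19.5,-25))
print('edge',(p+.0095*R[:,0]-foot)@Gn*1000, get_obs()['force'])
tcp=lambda y,z: foot+Gn@np.array([0,y,z])-.008*T[:,0]
plan((tcp(.046,.028),T))
E
```

```text
time_s: 12.95
tool_pos: [0.4201, -0.0897, 0.1269]
tool_rot: [-179.9, 24.9, 109.4]
force: [0.9, -0.2, 0.9]
grip_width: 0.0003
grasp_force: 0.0
time_s: 13.37
tool_pos: [0.4208, -0.0888, 0.1048]
tool_rot: [-179.9, 25.0, 109.6]
force: [0.7, -0.9, 0.5]
grip_width: 0.0002
grasp_force: 0.5
edge [ 0.65127105 49.20552103 37.04638603] [ 0.67328778 -0.92485206  0.54112137]
t [ 2.4 -0.7  9.6] w [ 0.  -0.   0.1] rows 0.2
-
```

```bash

for i in 1 2 3; do python3 -m creep '[{"tx":0.5,"ty":0,"tz":1,"wx":0,"wy":0,"wz":0,"gripper":-1},{"tx":1,"ty":0,"tz":2,"wx":0,"wy":0,"wz":0,"gripper":-1},{"tx":1.3,"ty":0,"tz":3,"wx":0,"wy":0,"wz":0,"gripper":-1},{"tx":1.3,"ty":0,"tz":3,"wx":0,"wy":0,"wz":0,"gripper":-1}]' | grep -E "pos|force:"; done
```

```text
tool_pos: [0.4207, -0.0891, 0.1019]
force: [-0.8, 1.4, 1.0]
grasp_force: 0.7
tool_pos: [0.4206, -0.0892, 0.0985]
force: [-0.2, 0.3, 1.6]
grasp_force: 0.7
tool_pos: [0.4208, -0.0891, 0.0957]
force: [-2.4, 2.8, 6.1]
grasp_force: 3.2
```

```bash
python3 - <<'E'
from geo import *
im,d=pic('side','s3'); w,_=pic('wrist','w4')
cv2.imwrite('pics/m3.png',cv2.resize(np.hstack([w[150:330,190:380,::-1],im[220:400,260:450,::-1]]),None,fx=2,fy=2,interpolation=cv2.INTER_CUBIC))
E
```

```text
(no output)
```

View pics/m3.png

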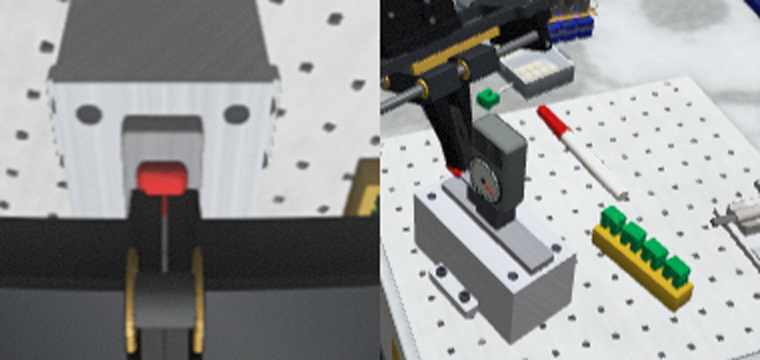

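The fingertip bears on the inner part of the red pad at (163,180), and the gauge is still upright. I'll press a little further and watch the force.

```bash

cat > red.py <<'E'
from geo import *
p,R=tr(); im,d=optics.read_camera('wrist'); im=im.astype(int)
foot=np.array([.4337,-.1273,.0637]); Gn=frame(19.5,0); L=(wcloud(d)@R.T+p-foot)@Gn
red=(im[...,0]>140)&(im[...,1]<80)&(im[...,2]<80)&(d>0)&(np.linalg.norm(L,axis=-1)<.12)
print('red',red.sum(),np.percentile(L[red],[5,50,95],axis=0).round(4).tolist())
ft=(d>0)&(abs(L[...,0])<.01)&(L[...,1]>.035)&(L[...,1]<.06)&(L[...,2]>0)&(L[...,2]<.08)&red; 
A=np.c_[L[ft][:,1],np.ones(ft.sum())]; print('slope',np.linalg.lstsq(A,L[ft][:,2],rcond=None)[0])
E
for i in 1 2; do python3 red.py; python3 -m creep '[{"tx":0.5,"ty":0,"tz":1,"wx":0,"wy":0,"wz":0,"gripper":-1},{"tx":1,"ty":0,"tz":2,"wx":0,"wy":0,"wz":0,"gripper":-1},{"tx":1,"ty":0,"tz":2,"wx":0,"wy":0,"wz":0,"gripper":-1}]' | grep -E "pos|force:"; done; python3 red.py
```

```text
red 243 [[-0.006, 0.0497, 0.027], [-0.0002, 0.0537, 0.028], [0.0051, 0.0565, 0.0288]]
slope [-0.05790032  0.03099875]
tool_pos: [0.4211, -0.0891, 0.095]
force: [-7.0, 5.2, 18.1]
grasp_force: 9.3
red 248 [[-0.0058, 0.05, 0.0264], [-0.0005, 0.0536, 0.0276], [0.0052, 0.0563, 0.0286]]
slope [-0.1387301   0.03499582]
tool_pos: [0.4214, -0.0891, 0.0944]
force: [-14.9, 9.3, 30.8]
grasp_force: 15.7
red 237 [[-0.006, 0.0498, 0.0263], [-0.0002, 0.0535, 0.0274], [0.0051, 0.0563, 0.0282]]
slope [-0.09264782  0.03226641]
```

The pad is level at z = 28 mm, so the lever is right down. Backing off.

```bash

python3 -m creep '[{"tx":-1,"ty":0,"tz":-3,"wx":0,"wy":0,"wz":0,"gripper":-1},{"tx":-3,"ty":0,"tz":-6,"wx":0,"wy":0,"wz":0,"gripper":-1},{"tx":-6,"ty":0,"tz":-30,"wx":0,"wy":0,"wz":0,"gripper":-1},{"tx":-6,"ty":0,"tz":-65,"wx":0,"wy":0,"wz":0,"gripper":-1},{"tx":-6,"ty":0,"tz":-90,"wx":0,"wy":0,"wz":0,"gripper":-1}]'
python3 -m creep '[{"tx":0,"ty":0,"tz":-5,"wx":0,"wy":0,"wz":0,"gripper":0.2},{"tx":0,"ty":0,"tz":-5,"wx":0,"wy":0,"wz":0,"gripper":0.6},{"tx":0,"ty":0,"tz":-5,"wx":0,"wy":0,"wz":0,"gripper":0.6},{"tx":0,"ty":0,"tz":-5,"wx":0,"wy":0,"wz":0,"gripper":0.6}]'
python3 red.py
python3 - <<'E'
from geo import *
p,R=tr(); print(p,get_obs()['qpos']); foot=np.array([.4337,-.1273,.0637]); Gn=frame(19.5,0)
im,d=optics.read_camera('wrist'); L=(wcloud(d)@R.T+p-foot)@Gn
h=(d>0)&(abs(L[...,0])<.03)&(abs(L[...,1])<.035)&(L[...,2]>.09)&(L[...,2]<.11); print('top',h.sum(),np.percentile(L[h],[2,50,98],axis=0).round(4).tolist(),cv2.minAreaRect((L[h][:,:2]*1000).astype(np.float32)))
S=Rn.from_euler('xyz',[-179.95,.2,109.5],degrees=True).as_matrix(); g=np.array([.4337,-.1273,.1317])
plan((g+[0,0,.075],S),(g,S))
E
```

```text
time_s: 15.53
tool_pos: [0.4093, -0.0582, 0.1762]
tool_rot: [-179.9, 25.0, 109.5]
force: [2.1, 0.2, 0.4]
grip_width: 0.0003
grasp_force: 0.0
time_s: 15.87
tool_pos: [0.408, -0.0573, 0.1778]
tool_rot: [-179.8, 24.9, 109.6]
force: [1.1, -0.9, -1.0]
grip_width: 0.0196
grasp_force: 0.0
red 213 [[-0.0062, 0.0419, 0.027], [-0.0007, 0.0489, 0.0281], [0.0049, 0.0562, 0.029]]
slope [-0.01399054  0.02878299]
[ 0.40796642 -0.05729119  0.1777887 ] [ 29.08446265 -15.74263377 -40.50930878 124.14329062  16.00256631
  65.07710057   2.43114508]
top 196 [[-0.0101, -0.0182, 0.0901], [-0.0005, -0.0124, 0.098], [0.0099, 0.0212, 0.0989]] ((-0.5571832656860352, 1.2719745635986328), (22.479751586914062, 40.58786392211914), 0.42068687081336975)
t [-79.8   0.7   5.3] w [-0.2 24.7  0. ] rows 3.5
-
t [ 0.3  0.1 75. ] w [ 0.  0. -0.] rows 1.8
-
```

```bash

python3 -m creep '[{"tx":-10,"ty":0,"tz":-15,"wx":0,"wy":7,"wz":0,"gripper":1},{"tx":-30,"ty":0,"tz":-10,"wx":0,"wy":14,"wz":0,"gripper":1},{"tx":-55,"ty":0.5,"tz":-2,"wx":0,"wy":20,"wz":0,"gripper":1},{"tx":-79.5,"ty":0.5,"tz":5,"wx":0,"wy":24.7,"wz":0,"gripper":1},{"tx":-79.5,"ty":0.5,"tz":5,"wx":0,"wy":24.7,"wz":0,"gripper":1}]'
python3 -m creep '[{"tx":0,"ty":0,"tz":0,"wx":0,"wy":0,"wz":0,"gripper":1},{"tx":0,"ty":0,"tz":0,"wx":0,"wy":0,"wz":0,"gripper":1},{"tx":0,"ty":0,"tz":0,"wx":0,"wy":0,"wz":0,"gripper":1},{"tx":0,"ty":0,"tz":0,"wx":0,"wy":0,"wz":0,"gripper":1}]' >/dev/null
python3 - <<'E'
from geo import *
p,R=tr(); print(p,get_obs()['tool_rot'],get_obs()['grip_width'])
im,d=optics.read_camera('wrist'); P=wcloud(d)
h=(d>0)&(abs(P[...,0])<.04)&(abs(P[...,1])<.03)&(P[...,2]>.03)&(P[...,2]<.06); print('top',h.sum(),np.median(P[h][:,2]),cv2.minAreaRect((P[h][:,:2]*1000).astype(np.float32)))
S=Rn.from_euler('xyz',[-179.95,.2,109.5],degrees=True).as_matrix(); g=np.array([.4337,-.1273,.1317])
plan((g,S))
E
```

```text
time_s: 16.38
tool_pos: [0.435, -0.1356, 0.2076]
tool_rot: [-179.9, 0.2, 108.8]
force: [0.8, -0.1, 0.3]
grip_width: 0.0606
grasp_force: 0.0
[ 0.43402772 -0.12473573  0.20826003] [-179.90197912    0.30019443  109.69790025] 0.08403926004203968
top 1943 0.046588071241174894 ((-1.363363265991211, -1.9044923782348633), (23.226613998413086, 41.302303314208984), 89.94807434082031)
t [-1.7 -1.1 76.8] w [-0.   0.1  0.2] rows 1.9
-
```

```bash

python3 -m creep '[{"tx":-1.7,"ty":-1.4,"tz":30,"wx":0,"wy":0,"wz":0,"gripper":1},{"tx":-1.7,"ty":-1.4,"tz":60,"wx":0,"wy":0,"wz":0,"gripper":1},{"tx":-1.7,"ty":-1.4,"tz":76,"wx":0,"wy":0,"wz":0,"gripper":1},{"tx":-1.7,"ty":-1.4,"tz":76.5,"wx":0,"wy":0,"wz":0,"gripper":1},{"tx":-1.7,"ty":-1.4,"tz":76.5,"wx":0,"wy":0,"wz":0,"gripper":1}]'
for i in 1 2 3; do python3 -m creep '[{"tx":0,"ty":0,"tz":0,"wx":0,"wy":0,"wz":0,"gripper":-1},{"tx":0,"ty":0,"tz":0,"wx":0,"wy":0,"wz":0,"gripper":-1},{"tx":0,"ty":0,"tz":0,"wx":0,"wy":0,"wz":0,"gripper":-1},{"tx":0,"ty":0,"tz":0,"wx":0,"wy":0,"wz":0,"gripper":-1}]' 40 | grep -E "pos|rot|force|width"; done
```

```text
time_s: 17.18
tool_pos: [0.4332, -0.1279, 0.132]
tool_rot: [-179.9, 0.3, 109.6]
force: [0.0, -0.2, 0.8]
grip_width: 0.0866
grasp_force: 0.0
tool_pos: [0.4345, -0.1289, 0.1333]
tool_rot: [180.0, 0.4, 109.5]
force: [0.3, -0.2, -0.1]
grip_width: 0.0683
grasp_force: 0.0
tool_pos: [0.4338, -0.1287, 0.1322]
tool_rot: [-180.0, 0.3, 109.5]
force: [0.1, 1.2, 0.3]
grip_width: 0.0421
grasp_force: 0.0
tool_pos: [0.4338, -0.1287, 0.1321]
tool_rot: [-180.0, 0.3, 109.5]
force: [0.3, 0.8, -0.4]
grip_width: 0.0215
grasp_force: 40.0
```

```bash

python3 -m creep '[{"tx":0,"ty":0,"tz":-5,"wx":0,"wy":0,"wz":0,"gripper":-1},{"tx":0,"ty":0,"tz":-20,"wx":0,"wy":0,"wz":0,"gripper":-1},{"tx":0,"ty":0,"tz":-45,"wx":0,"wy":0,"wz":0,"gripper":-1},{"tx":0,"ty":0,"tz":-65,"wx":0,"wy":0,"wz":0,"gripper":-1},{"tx":0,"ty":0,"tz":-65,"wx":0,"wy":0,"wz":0,"gripper":-1}]'
python3 - <<'E'
from geo import *
R0=Rn.from_euler('xyz',[-179.72,-31.9,72.03],degrees=True).as_matrix(); pc=np.array([.4147,.1771,.1115])
plan((np.array([.423,-.05,.195]),tool(frame(8,0))),(np.array([.405,.06,.19]),tool(frame(-8,12))),(pc-.065*R0[:,2],R0))
E
```

```text
time_s: 18.6
tool_pos: [0.4357, -0.1289, 0.2006]
tool_rot: [179.8, 0.5, 109.5]
force: [0.3, -0.4, -4.5]
grip_width: 0.0217
grasp_force: 40.0
t [78.7 14.4  5. ] w [ 0.3  0.5 11.5] rows 2.0
-
t [111.4  -2.5   5. ] w [-1.7 11.9 15.9] rows 2.8
-
t [ 76.8 -12.3  40.2] w [-3.5 19.9  9.2] rows 3.1
-
```

```bash

python3 -m creep '[{"tx":26,"ty":5,"tz":2,"wx":0,"wy":0.2,"wz":4,"gripper":-1},{"tx":52,"ty":10,"tz":3,"wx":0.2,"wy":0.4,"wz":8,"gripper":-1},{"tx":79,"ty":14,"tz":4,"wx":0.3,"wy":0.5,"wz":11.5,"gripper":-1},{"tx":79,"ty":14,"tz":4,"wx":0.3,"wy":0.5,"wz":11.5,"gripper":-1}]'
python3 -m creep '[{"tx":28,"ty":0,"tz":0,"wx":-0.4,"wy":3,"wz":4,"gripper":-1},{"tx":56,"ty":-1,"tz":2,"wx":-0.8,"wy":6,"wz":8,"gripper":-1},{"tx":84,"ty":-2,"tz":3,"wx":-1.2,"wy":9,"wz":12,"gripper":-1},{"tx":111,"ty":-2.5,"tz":5,"wx":-1.7,"wy":11.9,"wz":15.9,"gripper":-1},{"tx":111,"ty":-2.5,"tz":5,"wx":-1.7,"wy":11.9,"wz":15.9,"gripper":-1}]'
python3 - <<'E'
from geo import *
R0=Rn.from_euler('xyz',[-179.72,-31.9,72.03],degrees=True).as_matrix(); pc=np.array([.4147,.1771,.1115])
plan((pc-.065*R0[:,2],R0)); print(get_obs()['qpos'])
E
```

```text
time_s: 18.93
tool_pos: [0.4185, -0.0432, 0.1908]
tool_rot: [-179.5, -0.4, 98.3]
force: [0.1, 0.7, -3.7]
grip_width: 0.0217
grasp_force: 40.0
time_s: 19.35
tool_pos: [0.3995, 0.0636, 0.1859]
tool_rot: [-179.3, -12.2, 82.0]
force: [-0.9, -0.2, -6.0]
grip_width: 0.0213
grasp_force: 40.0
t [74.7 -6.  35.9] w [-4.1 19.7  9.1] rows 3.1
-
[ 28.02406638 -11.87288352 -26.15856394 119.16132263 -18.35856334
  71.86539645   0.21926328]
```

```bash

python3 -m creep '[{"tx":20,"ty":-2,"tz":5,"wx":-1,"wy":5,"wz":2.5,"gripper":-1},{"tx":40,"ty":-4,"tz":15,"wx":-2,"wy":10,"wz":5,"gripper":-1},{"tx":58,"ty":-5,"tz":26,"wx":-3,"wy":15,"wz":7,"gripper":-1},{"tx":75,"ty":-6,"tz":36,"wx":-4,"wy":19.7,"wz":9.1,"gripper":-1},{"tx":75,"ty":-6,"tz":36,"wx":-4,"wy":19.7,"wz":9.1,"gripper":-1}]'
python3 -m creep '[{"tx":0,"ty":0,"tz":0,"wx":0,"wy":0,"wz":0,"gripper":-1},{"tx":0,"ty":0,"tz":0,"wx":0,"wy":0,"wz":0,"gripper":-1},{"tx":0,"ty":0,"tz":0,"wx":0,"wy":0,"wz":0,"gripper":-1},{"tx":0,"ty":0,"tz":0,"wx":0,"wy":0,"wz":0,"gripper":-1}]'
python3 - <<'E'
from geo import *
R0=Rn.from_euler('xyz',[-179.72,-31.9,72.03],degrees=True).as_matrix(); pc=np.array([.4147,.1771,.1115])
plan((pc-.065*R0[:,2],R0)); plan((pc,R0)); print(get_obs()['qpos'])
E
```

```text
time_s: 19.77
tool_pos: [0.4031, 0.1414, 0.1639]
tool_rot: [-179.4, -31.7, 71.9]
force: [-1.5, -1.1, -6.3]
grip_width: 0.0218
grasp_force: 40.0
time_s: 20.1
tool_pos: [0.4084, 0.1408, 0.1693]
tool_rot: [179.9, -31.7, 72.3]
force: [-0.1, -0.3, -4.7]
grip_width: 0.0218
grasp_force: 40.0
t [ 0.4 -4.9  3.3] w [0.2 0.2 0.2] rows 0.1
-
t [ 0.6 -5.2 68.3] w [0.2 0.2 0.2] rows 1.7
-
[ 26.77397793 -13.92524117 -21.07270464 128.68580498 -40.87474059
  63.68898692   6.77939419]
```

```bash

python3 -m creep '[{"tx":0.5,"ty":-5,"tz":3,"wx":0.2,"wy":0.2,"wz":0.2,"gripper":-1},{"tx":0.5,"ty":-5,"tz":3,"wx":0.2,"wy":0.2,"wz":0.2,"gripper":-1},{"tx":0.5,"ty":-5,"tz":25,"wx":0.2,"wy":0.2,"wz":0.2,"gripper":-1},{"tx":0.5,"ty":-5,"tz":45,"wx":0.2,"wy":0.2,"wz":0.2,"gripper":-1},{"tx":0.5,"ty":-5,"tz":50,"wx":0.2,"wy":0.2,"wz":0.2,"gripper":-1}]'
python3 -m creep '[{"tx":0,"ty":0,"tz":0,"wx":0,"wy":0,"wz":0,"gripper":-1},{"tx":0,"ty":0,"tz":0,"wx":0,"wy":0,"wz":0,"gripper":-1},{"tx":0,"ty":0,"tz":0,"wx":0,"wy":0,"wz":0,"gripper":-1}]'
python3 - <<'E'
from geo import *
R0=Rn.from_euler('xyz',[-179.72,-31.9,72.03],degrees=True).as_matrix(); pc=np.array([.4147,.1771,.1115])
plan((pc,R0)); print(get_obs()['qpos'])
E
```

```text
time_s: 20.52
tool_pos: [0.4092, 0.1694, 0.1243]
tool_rot: [-179.4, -31.9, 72.0]
force: [-1.2, -0.6, -5.3]
grip_width: 0.0219
grasp_force: 40.0
time_s: 20.77
tool_pos: [0.4116, 0.1678, 0.1273]
tool_rot: [-179.7, -32.0, 71.9]
force: [0.8, 0.1, -5.2]
grip_width: 0.0216
grasp_force: 40.0
t [-0.1  0.1 18.6] w [ 0.1 -0.1 -0.1] rows 0.5
-
[ 24.81066177 -10.23697017 -24.00397523 131.27407664 -43.07404122
  56.3119072    6.9627111 ]
```

```bash

python3 -m creep '[{"tx":0,"ty":0,"tz":6,"wx":0,"wy":0,"wz":0,"gripper":-1},{"tx":0,"ty":0,"tz":11,"wx":0,"wy":0,"wz":0,"gripper":-1},{"tx":0,"ty":0,"tz":14,"wx":0,"wy":0,"wz":0,"gripper":-1},{"tx":0,"ty":0,"tz":15,"wx":0,"wy":0,"wz":0,"gripper":-1},{"tx":0,"ty":0,"tz":15,"wx":0,"wy":0,"wz":0,"gripper":-1}]'
for i in 1 2 3; do python3 -m creep '[{"tx":0,"ty":0,"tz":0.5,"wx":0,"wy":0,"wz":0,"gripper":-1},{"tx":0,"ty":0,"tz":1,"wx":0,"wy":0,"wz":0,"gripper":-1},{"tx":0,"ty":0,"tz":1,"wx":0,"wy":0,"wz":0,"gripper":-1}]' | grep -E "pos|rot|force:"; done
python3 - <<'E'
from geo import *
R0=Rn.from_euler('xyz',[-179.72,-31.9,72.03],degrees=True).as_matrix(); pc=np.array([.4147,.1771,.1115])
plan((pc,R0))
E
```

```text
time_s: 21.18
tool_pos: [0.417, 0.1782, 0.1189]
tool_rot: [-179.9, -32.4, 72.0]
force: [-4.3, 0.7, 17.5]
grip_width: 0.0217
grasp_force: 40.0
tool_pos: [0.4173, 0.1782, 0.1188]
tool_rot: [-179.9, -32.4, 72.0]
force: [-8.4, -4.1, 25.9]
grasp_force: 40.1
tool_pos: [0.4176, 0.1782, 0.1187]
tool_rot: [-179.9, -32.4, 72.0]
force: [-13.1, -9.3, 34.1]
grasp_force: 40.1
tool_pos: [0.4182, 0.1781, 0.1185]
tool_rot: [-180.0, -32.4, 72.0]
force: [-14.6, -13.8, 40.9]
grasp_force: 40.2
t [-5.5 -3.   4.8] w [ 0.2 -0.5 -0. ] rows 0.2
-
```

It touched early, about 5 mm high and 3 mm to the side, probably on a fence. I'll lift off, let it settle and correct.

```bash

python3 -m creep '[{"tx":0,"ty":0,"tz":-4,"wx":0,"wy":0,"wz":0,"gripper":-1},{"tx":0,"ty":0,"tz":-10,"wx":0,"wy":0,"wz":0,"gripper":-1},{"tx":0,"ty":0,"tz":-15,"wx":0,"wy":0,"wz":0,"gripper":-1},{"tx":0,"ty":0,"tz":-15,"wx":0,"wy":0,"wz":0,"gripper":-1},{"tx":0,"ty":0,"tz":-15,"wx":0,"wy":0,"wz":0,"gripper":-1}]'
python3 - <<'E'
from geo import *
R0=Rn.from_euler('xyz',[-179.72,-31.9,72.03],degrees=True).as_matrix(); pc=np.array([.4147,.1771,.1115])
for i in range(5):
    p,R=tr(); print(((pc-p)@R0*1000).round(2)); im,d=optics.read_camera('wrist')
cv2.imwrite('pics/w5.png',im[:,:,::-1])
plan((pc,R0))
P=wcloud(d); im=im.astype(int)
L=(P@R.T+p-seat)@Gc
red=(im[...,0]>140)&(im[...,1]<80)&(im[...,2]<80)&(d>0)&(P[...,2]<.1)
print('red in tool',np.median(P[red],0))
h=(d>0)&(abs(P[...,0])<.04)&(abs(P[...,1])<.03)&(P[...,2]>-.04)&(P[...,2]<-.015)
print('top',h.sum(),np.median(P[h][:,2]),cv2.minAreaRect((P[h][:,:2]*1000).astype(np.float32)))
bl=(im[...,2]>im[...,0]+60)&(d>0)&(np.linalg.norm(L,axis=-1)<.09)
print('blue L',cv2.minAreaRect((L[bl][:,:2]*1000).astype(np.float32)))
E
```

```text
time_s: 22.35
tool_pos: [0.4112, 0.1696, 0.1235]
tool_rot: [-179.6, -32.0, 71.9]
force: [-0.3, 1.0, -4.5]
grip_width: 0.0216
grasp_force: 39.8
[ 0.63  1.08 14.51]
[ 0.63  1.35 14.29]
[ 0.63  1.44 14.2 ]
[ 0.58  1.45 14.18]
[ 0.49  1.38 14.23]
t [ 0.4  1.3 14.3] w [-0.1 -0.1 -0.1] rows 0.4
-
red in tool [ 0.0392594  -0.00173685  0.04449568]
top 3788 -0.02894730949727406 ((4.1867995262146, 0.3206977844238281), (41.81475830078125, 41.595664978027344), 48.44801712036133)
blue L ((-2.3185901641845703, 9.575511932373047), (97.19312286376953, 58.259300231933594), 89.2069320678711)
```

View pics/w5.png

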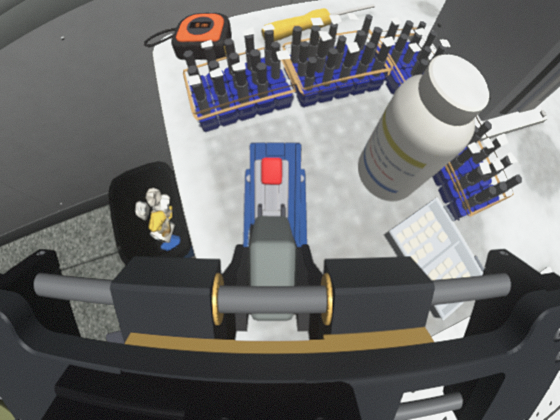

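The lever is down. The red pad at (271,171) lies lower and nearer in the tool frame than it should, so the gauge may have pitched in the grip. I'll measure that.

```bash
cat > pitch.py <<'E'
from geo import *
p,R=tr(); im,d=optics.read_camera('wrist'); P=wcloud(d); im=im.astype(int)
def line(m,n):
    x,z=P[m][:,0],P[m][:,2]; k,c=np.polyfit(x,z,1); r=z-(k*x+c); g=abs(r)<.002; k,c=np.polyfit(x[g],z[g],1)
    print(n,g.sum(),'slope deg',np.degrees(np.arctan(k)).round(2),'x range',np.percentile(x[g],[1,99]).round(4),'z@0',round(c,4),'y mid',np.median(P[m][g][:,1]).round(4))
m=(d>0)&(abs(P[...,1])<.007)&(P[...,0]>-.03)&(P[...,0]<.035)&(P[...,2]>-.045)&(P[...,2]<-.015); line(m,'top')
red=(im[...,0]>140)&(im[...,1]<90)&(im[...,2]<90)&(d>0)&(P[...,2]<.1); line(red,'pad')
f=(d>0)&(abs(P[...,1])>.008)&(abs(P[...,1])<.011)&(P[...,0]>.028)&(P[...,0]<.06)&(P[...,2]>.03)&(P[...,2]<.075); line(f,'foot')
p0=np.array([.4147,.1771,.1115]); R0=Rn.from_euler('xyz',[-179.72,-31.9,72.03],degrees=True).as_matrix()
print('to orig pose (tool mm)',((p0-p)@R0*1000).round(1))
E
python3 pitch.py
```

```text
top 1454 slope deg 8.31 x range [-0.0153  0.0237] z@0 -0.0307 y mid 0.0
pad 426 slope deg 6.33 x range [0.0354 0.0514] z@0 0.0399 y mid -0.0017
foot 207 slope deg 6.31 x range [0.0282 0.0476] z@0 0.058 y mid -0.0088
to orig pose (tool mm) [ 0.4  1.3 14.3]
```

The gauge has pitched about 7° in the grip, which put its lower end on the ledge. I'll grip harder, back out, tilt 7° more and re-aim.

```bash

python3 -m creep '[{"tx":0,"ty":0,"tz":0,"wx":0,"wy":0,"wz":0,"gripper":-1},{"tx":0,"ty":0,"tz":-8,"wx":0,"wy":0,"wz":0,"gripper":-1},{"tx":0,"ty":0,"tz":-16,"wx":0,"wy":0,"wz":0,"gripper":-1},{"tx":0,"ty":0,"tz":-24,"wx":0,"wy":0,"wz":0,"gripper":-1},{"tx":0,"ty":0,"tz":-30,"wx":0,"wy":0,"wz":0,"gripper":-1}]' 60
cat > aim.py <<'E'
import sys
from geo import *
a,fx,fz,up=map(float,sys.argv[1:5])   # extra tilt deg, foot in tool (mm), height above seat (mm)
pc=np.array([.4147,.1771,.1115]); R0=Rn.from_euler('xyz',[-179.72,-31.9,72.03],degrees=True).as_matrix()
S=pc+R0@[.0004,0,.068]; R1=R0@Rn.from_euler('y',a,degrees=True).as_matrix()
G=Rn.from_euler('y',0,degrees=True).as_matrix(); n=-R0[:,2]; u=R0[:,0]
t=S+.0015*u+n*up/1000-R1@np.array([fx,0,fz])/1000
print('seat',S,'tcp',t); plan((t,R1),step=25)
E
python3 aim.py 7 -8.3 67.2 42; python3 -c "
from h import *
print(get_obs()['qpos'])"
```

```text
time_s: 23.07
tool_pos: [0.4071, 0.1539, 0.1505]
tool_rot: [-179.7, -32.0, 71.9]
force: [-0.7, -0.6, -3.5]
grip_width: 0.0215
grasp_force: 59.8
seat [0.4255748  0.21170603 0.05398199] tcp [0.40860412 0.15764463 0.14794038]
t [2.1 0.3 4.3] w [ 0.1  6.9 -0.1] rows 1.0
-
[ 25.85861465 -12.74494584 -22.27875756 130.22574866 -42.08536767
  60.6500351    6.82664812]
```

```bash

python3 -m creep '[{"tx":0.4,"ty":0,"tz":1,"wx":0,"wy":1.7,"wz":0,"gripper":-1},{"tx":0.8,"ty":0,"tz":2,"wx":0,"wy":3.5,"wz":0,"gripper":-1},{"tx":1.3,"ty":0,"tz":3,"wx":0,"wy":5.2,"wz":0,"gripper":-1},{"tx":2,"ty":0,"tz":4,"wx":0,"wy":6.9,"wz":0,"gripper":-1},{"tx":2,"ty":0,"tz":4,"wx":0,"wy":6.9,"wz":0,"gripper":-1}]' >/dev/null
python3 -m creep '[{"tx":0,"ty":0,"tz":0,"wx":0,"wy":0,"wz":0,"gripper":-1},{"tx":0,"ty":0,"tz":0,"wx":0,"wy":0,"wz":0,"gripper":-1},{"tx":0,"ty":0,"tz":0,"wx":0,"wy":0,"wz":0,"gripper":-1},{"tx":0,"ty":0,"tz":0,"wx":0,"wy":0,"wz":0,"gripper":-1}]'
python3 pitch.py; python3 aim.py 7 -8.3 67.2 42
```

```text
time_s: 23.82
tool_pos: [0.4081, 0.1584, 0.1473]
tool_rot: [-179.7, -38.9, 72.0]
force: [1.1, -0.2, -4.8]
grip_width: 0.0215
grasp_force: 59.8
top 1442 slope deg 8.19 x range [-0.0153  0.0237] z@0 -0.0307 y mid 0.0
pad 488 slope deg 6.39 x range [0.0353 0.0511] z@0 0.0399 y mid -0.0011
foot 210 slope deg 7.15 x range [0.0282 0.0477] z@0 0.0575 y mid -0.0088
to orig pose (tool mm) [-2.1  0.7 40.9]
seat [0.4255748  0.21170603 0.05398199] tcp [0.40860412 0.15764463 0.14794038]
t [ 0.   0.8 -0.9] w [-0.  0. -0.] rows 0.0
-
```

```bash
python3 aim.py 7 -8.3 67.2 20;python3 aim.py 7 -8.3 67.2 5
```

```text
seat [0.4255748  0.21170603 0.05398199] tcp [0.41208854 0.16873619 0.12926322]
t [-2.6  0.8 21. ] w [-0.  0. -0.] rows 0.8
-
seat [0.4255748  0.21170603 0.05398199] tcp [0.41446428 0.17629862 0.1165288 ]
t [-4.4  0.8 35.9] w [-0.  0. -0.] rows 1.4
-
```

```bash

python3 -m creep '[{"tx":-0.5,"ty":0.5,"tz":4,"wx":0,"wy":0,"wz":0,"gripper":-1},{"tx":-1,"ty":0.5,"tz":9,"wx":0,"wy":0,"wz":0,"gripper":-1},{"tx":-2,"ty":0.5,"tz":15,"wx":0,"wy":0,"wz":0,"gripper":-1},{"tx":-2.6,"ty":0.5,"tz":21,"wx":0,"wy":0,"wz":0,"gripper":-1},{"tx":-2.6,"ty":0.5,"tz":21,"wx":0,"wy":0,"wz":0,"gripper":-1}]' | grep -E 'pos|force'
python3 -m creep '[{"tx":-0.4,"ty":0,"tz":4,"wx":0,"wy":0,"wz":0,"gripper":-1},{"tx":-0.9,"ty":0,"tz":8,"wx":0,"wy":0,"wz":0,"gripper":-1},{"tx":-1.3,"ty":0,"tz":11,"wx":0,"wy":0,"wz":0,"gripper":-1},{"tx":-1.3,"ty":0,"tz":11,"wx":0,"wy":0,"wz":0,"gripper":-1},{"tx":-1.3,"ty":0,"tz":11,"wx":0,"wy":0,"wz":0,"gripper":-1}]' | grep -E 'pos|force'
python3 aim.py 7 -8.3 67.2 0; python3 pitch.py
```

```text
tool_pos: [0.4106, 0.1696, 0.1275]
force: [0.1, -0.8, -4.8]
grasp_force: 59.8
tool_pos: [0.4133, 0.1745, 0.1194]
force: [0.5, -0.2, -5.0]
grasp_force: 59.8
seat [0.4255748  0.21170603 0.05398199] tcp [0.4152562  0.17881943 0.11228399]
t [-0.8  0.6  8.5] w [-0.   0.  -0.1] rows 0.3
-
top 1420 slope deg 8.02 x range [-0.0154  0.0237] z@0 -0.0307 y mid 0.0
pad 480 slope deg 6.36 x range [0.0353 0.051 ] z@0 0.0398 y mid -0.0011
foot 208 slope deg 6.71 x range [0.0283 0.0477] z@0 0.0576 y mid -0.0088
to orig pose (tool mm) [-1.7  0.6  8.3]
```

Inside the ledge with no contact yet. Lowering the last 8 mm slowly.

```bash

for i in 1 2 3; do python3 -m creep '[{"tx":0,"ty":0,"tz":1,"wx":0,"wy":0,"wz":0,"gripper":-1},{"tx":-0.2,"ty":0.2,"tz":2,"wx":0,"wy":0,"wz":0,"gripper":-1},{"tx":-0.2,"ty":0.2,"tz":2,"wx":0,"wy":0,"wz":0,"gripper":-1},{"tx":-0.2,"ty":0.2,"tz":2,"wx":0,"wy":0,"wz":0,"gripper":-1}]' | grep -E "pos|force:"; done
python3 aim.py 7 -8.3 67.2 0
```

```text
tool_pos: [0.4139, 0.1753, 0.1179]
force: [-0.0, -0.0, -4.1]
grasp_force: 59.8
tool_pos: [0.4144, 0.1764, 0.1161]
force: [-0.5, 0.1, -5.3]
grasp_force: 59.8
tool_pos: [0.4149, 0.1774, 0.1144]
force: [-0.9, -0.7, -5.2]
grasp_force: 59.8
seat [0.4255748  0.21170603 0.05398199] tcp [0.4152562  0.17881943 0.11228399]
t [-0.2 -0.1  2.6] w [-0.   0.  -0.1] rows 0.1
-
```

```bash

for i in 1 2 3 4; do python3 -m creep '[{"tx":0,"ty":0,"tz":0.5,"wx":0,"wy":0,"wz":0,"gripper":-1},{"tx":0,"ty":0,"tz":1,"wx":0,"wy":0,"wz":0,"gripper":-1},{"tx":0,"ty":0,"tz":1,"wx":0,"wy":0,"wz":0,"gripper":-1}]' | grep -E "pos|force:"; done
python3 aim.py 7 -8.3 67.2 0
```

```text
tool_pos: [0.4151, 0.178, 0.1137]
force: [-0.2, -0.9, -5.3]
grasp_force: 59.8
tool_pos: [0.4154, 0.1785, 0.113]
force: [-1.5, 0.3, -4.0]
grasp_force: 59.8
tool_pos: [0.4156, 0.1791, 0.1129]
force: [-4.5, -3.7, 3.2]
grasp_force: 59.8
tool_pos: [0.4158, 0.1791, 0.1129]
force: [-9.9, -10.5, 13.2]
grasp_force: 59.9
seat [0.4255748  0.21170603 0.05398199] tcp [0.4152562  0.17881943 0.11228399]
t [-0.8 -0.4  0.2] w [-0.1 -0.  -0.1] rows 0.0
-
```

Contact is at the expected seat height (within 0.2 mm). I'll relieve the load and release.

```bash

python3 -m creep '[{"tx":0,"ty":0,"tz":-0.5,"wx":0,"wy":0,"wz":0,"gripper":-1},{"tx":0,"ty":0,"tz":-1,"wx":0,"wy":0,"wz":0,"gripper":-1},{"tx":0,"ty":0,"tz":-1,"wx":0,"wy":0,"wz":0,"gripper":-0.45},{"tx":0,"ty":0,"tz":-1,"wx":0,"wy":0,"wz":0,"gripper":-0.4},{"tx":0,"ty":0,"tz":-1,"wx":0,"wy":0,"wz":0,"gripper":-0.3}]'
python3 -m creep '[{"tx":0,"ty":0,"tz":0,"wx":0,"wy":0,"wz":0,"gripper":0},{"tx":0,"ty":0,"tz":0,"wx":0,"wy":0,"wz":0,"gripper":0.5},{"tx":0,"ty":0,"tz":0,"wx":0,"wy":0,"wz":0,"gripper":1},{"tx":0,"ty":0,"tz":0,"wx":0,"wy":0,"wz":0,"gripper":1},{"tx":0,"ty":0,"tz":0,"wx":0,"wy":0,"wz":0,"gripper":1}]'
python3 -m creep '[{"tx":0,"ty":0,"tz":0,"wx":0,"wy":0,"wz":0,"gripper":1},{"tx":0,"ty":0,"tz":0,"wx":0,"wy":0,"wz":0,"gripper":1},{"tx":0,"ty":0,"tz":0,"wx":0,"wy":0,"wz":0,"gripper":1},{"tx":0,"ty":0,"tz":0,"wx":0,"wy":0,"wz":0,"gripper":1},{"tx":0,"ty":0,"tz":0,"wx":0,"wy":0,"wz":0,"gripper":1}]' | grep -E 'pos|width'
python3 pitch.py
python3 - <<'E'
from geo import *
p,R=tr(); im,d=pic('wrist','w6'); P=wcloud(d)
G=frame(-18,32.1); S=np.array([.4256,.2117,.054]); L=(P@R.T+p-S)@G
h=(d>0)&(abs(L[...,0])<.03)&(abs(L[...,1])<.035)&(L[...,2]>.09)&(L[...,2]<.106)
A=L[h]; print('top',h.sum(),np.median(A[:,2]),cv2.minAreaRect((A[:,:2]*1000).astype(np.float32)))
c=np.c_[A[:,:2],np.ones(len(A))]; print('tilt x,y deg',np.degrees(np.linalg.lstsq(c,A[:,2],rcond=None)[0][:2]))
b=im.astype(int); red=(b[...,0]>140)&(b[...,1]<90)&(b[...,2]<90)&(d>0)&(np.linalg.norm(L,axis=-1)<.1); print('pad',np.median(L[red],0))
E
```

```text
time_s: 27.17
tool_pos: [0.4163, 0.1794, 0.1128]
tool_rot: [-179.7, -38.9, 71.9]
force: [-0.7, 0.4, 0.4]
grip_width: 0.0274
grasp_force: 0.0
time_s: 27.58
tool_pos: [0.4156, 0.1792, 0.1122]
tool_rot: [-179.6, -38.9, 71.9]
force: [0.3, 0.5, 0.2]
grip_width: 0.0559
grasp_force: 0.0
tool_pos: [0.4155, 0.1791, 0.1122]
grip_width: 0.0844
top 1383 slope deg 8.53 x range [-0.0174  0.0217] z@0 -0.031 y mid 0.0
pad 503 slope deg 6.93 x range [0.0328 0.0488] z@0 0.0394 y mid -0.0011
foot 112 slope deg 14.03 x range [0.0284 0.0406] z@0 0.0533 y mid 0.008
to orig pose (tool mm) [-2.2 -0.2 -0.6]
top 2589 0.09793930928008955 ((-0.40279388427734375, 0.5313205718994141), (23.519376754760742, 41.41939926147461), 0.3032272458076477)
tilt x,y deg [-0.09423032 -2.28312433]
pad [-0.00075141  0.04771841  0.02815625]
```

The gauge is seated: top centre within 0.5 mm and pad at the lever-down position. Retracting.

```bash

python3 -m creep '[{"tx":1,"ty":0,"tz":-8,"wx":0,"wy":0,"wz":0,"gripper":1},{"tx":2.5,"ty":0,"tz":-20,"wx":0,"wy":0,"wz":0,"gripper":1},{"tx":5,"ty":0,"tz":-40,"wx":0,"wy":0,"wz":0,"gripper":1},{"tx":7,"ty":0,"tz":-60,"wx":0,"wy":0,"wz":0,"gripper":1},{"tx":8,"ty":0,"tz":-70,"wx":0,"wy":0,"wz":0,"gripper":1}]'
python3 -m creep '[{"tx":-10,"ty":0,"tz":-12,"wx":0,"wy":-4,"wz":0,"gripper":1},{"tx":-22,"ty":0,"tz":-24,"wx":0,"wy":-9,"wz":0,"gripper":1},{"tx":-35,"ty":0,"tz":-32,"wx":0,"wy":-14,"wz":0,"gripper":1},{"tx":-35,"ty":0,"tz":-32,"wx":0,"wy":-14,"wz":0,"gripper":1},{"tx":-35,"ty":0,"tz":-32,"wx":0,"wy":-14,"wz":0,"gripper":1}]'
python3 -m creep '[{"tx":0,"ty":0,"tz":0,"wx":0,"wy":0,"wz":0,"gripper":1},{"tx":0,"ty":0,"tz":0,"wx":0,"wy":0,"wz":0,"gripper":1},{"tx":0,"ty":0,"tz":0,"wx":0,"wy":0,"wz":0,"gripper":1},{"tx":0,"ty":0,"tz":0,"wx":0,"wy":0,"wz":0,"gripper":1}]' >/dev/null
python3 - <<'E'
from geo import *
p,R=tr(); im,d=pic('wrist','w7'); P=wcloud(d); print(get_obs()['qpos'])
G=frame(-18,32.1); S=np.array([.4256,.2117,.054]); L=(P@R.T+p-S)@G
h=(d>0)&(abs(L[...,0])<.03)&(abs(L[...,1])<.035)&(L[...,2]>.09)&(L[...,2]<.106)
A=L[h]; print('top',h.sum(),np.median(A[:,2]),cv2.minAreaRect((A[:,:2]*1000).astype(np.float32)))
b=im.astype(int); red=(b[...,0]>140)&(b[...,1]<90)&(b[...,2]<90)&(d>0)&(np.linalg.norm(L,axis=-1)<.1); print('pad',np.median(L[red],0))
for c in ('top','side','wrist'):
    if c!='wrist': optics.read_camera(c)
    for q in ('gauge_foot','gauge_grip','cradle_seat','lever_pad'):
        r=nets.place_of(q,c); print(c,q,[(np.round(x['point'],4).tolist(),round(x['confidence'],2)) for x in r[:1]])
E
```

```text
time_s: 28.52
tool_pos: [0.4049, 0.1418, 0.1739]
tool_rot: [-179.8, -38.9, 71.9]
force: [0.5, -0.4, -0.4]
grip_width: 0.0875
grasp_force: 0.0
time_s: 28.93
tool_pos: [0.3901, 0.0985, 0.1755]
tool_rot: [-179.8, -25.0, 72.1]
force: [-0.2, -0.0, -0.3]
grip_width: 0.0871
grasp_force: 0.0
[ 28.05206717 -16.23533674 -20.50205283 127.20859048 -32.97855465
  67.54747113   2.89836777]
top 1813 0.09798768961963407 ((-0.5777797698974609, 0.10658645629882812), (41.06869888305664, 23.130615234375), 88.67910766601562)
pad [-0.00053628  0.04774482  0.0281705 ]
top gauge_foot [([0.4259, 0.2093, 0.0559], 0.9)]
top gauge_grip [([0.4109, 0.1714, 0.1295], 0.88)]
top cradle_seat [([0.4294, 0.2096, 0.054], 0.56)]
top lever_pad [([0.4239, 0.2097, 0.0529], 0.75)]
side gauge_foot [([0.4251, 0.2093, 0.0515], 0.68)]
side gauge_grip [([0.4164, 0.169, 0.1275], 0.71)]
side cradle_seat [([0.4258, 0.2118, 0.0536], 0.84)]
side lever_pad [([0.4241, 0.2143, 0.0599], 0.53)]
wrist gauge_foot [([0.4273, 0.2127, 0.0531], 0.63)]
wrist gauge_grip [([0.4057, 0.1664, 0.1289], 0.61)]
wrist cradle_seat [([0.4264, 0.2052, 0.0526], 0.74)]
wrist lever_pad [([0.4319, 0.2376, 0.1034], 0.92)]
```

View pics/w7.png

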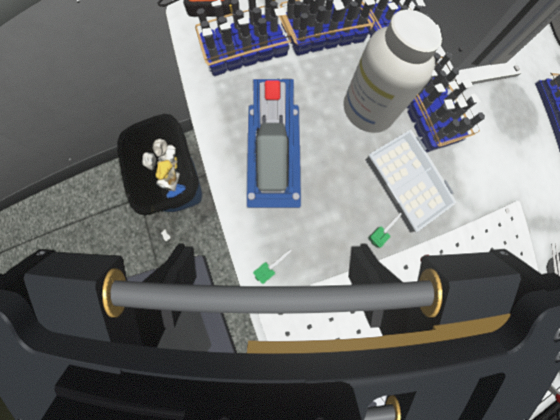

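The gauge lies seated between the fences (housing at (272,155)), its pad down at (272,90). The gripper is clear and the neighbouring things look untouched. Handing in.

```bash
python3 -c "
from cell import env
print(env.sign_off())"
```

```text
the job is handed in; nothing more can be done
None
```

I measured the nest, locked the gauge with its probe on the stop, put it back in the cradle and handed the job in; sign-off gave no verdict, but my last measurements put the gauge within about 1 mm of its seat with the lever down.

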